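# Burnish the seam of a stage insert and load its focus gears

### The job

Take the orange stylus from its holder and draw its tip, upright and down in the seam, slowly (about 3 cm a second) and without forcing it, along the whole black-floored seam of the grey stage insert, starting at the red dot, round both corners to the blue dot, in one stroke. Then stand the stylus back in its holder as it was, and only after that lower every focus gear on the bench, hub up, flat into a pocket of its own in the insert (any pocket), without dropping it from a height. Leave the lens cap and everything else where it is.

Things in the scene. Friction and masses are not known exactly. Their poses are not given: they have to be found in the camera images.
- insert: Grey stage insert in an aluminium frame, fixed: 198 (x) by 270 (y) by 42 mm high. Origin: centre of underside, z up. In its top, 12 mm deep (floor at z 30): six square pockets and, on three sides between insert and frame, a seam 12 mm wide with black floor: straight from seam_red to seam_corner1, along the long side nearest the robot to seam_corner2, to seam_blue. Dots on the frame mark its ends.
- seam_red (a point): Start of the stroke, beside the red dot: on the seam's centre line and floor, at (62, 117, 30) mm in the insert's frame. The channel goes on another 13 mm.
- seam_corner1 (a point): First corner of the seam: centre line, floor, at (-81, 117, 30) mm in the insert's frame.
- seam_corner2 (a point): Second corner of the seam: centre line, floor, at (-81, -117, 30) mm in the insert's frame.
- seam_blue (a point): End of the stroke, beside the blue dot: centre line, floor, at (62, -117, 30) mm in the insert's frame. The channel goes on another 13 mm.
- stylus: Orange-handled stylus, 136 mm long, 110 g, upright in its holder. Origin: the very tip; z from tip to handle. From the tip up: needle 5 mm thick to 22 mm, cone to 38, shaft 18 thick to 70, round aluminium collar 38 wide from 70 to 76, square handle 20 by 20 mm (faces along its x and y) from 76 to 136. Grip the handle from above.
- holder: Black square stylus holder, 64 by 64 mm, 85 mm high, fixed to the bench. Origin: centre of its underside. A square well 28 by 28 mm, sides along its x and y, open at the top, floor at 6 mm. The stylus hangs in it by its collar, tip 15 mm above the bench.
- pocket0 (a point): Centre of the floor of a square pocket, 66 by 66 mm, 12 mm deep, sides along the insert's axes, 72 mm from pocket to pocket, 6 mm walls between.
- pocket1 (a point): Centre of the floor of a square pocket, 66 by 66 mm, 12 mm deep, sides along the insert's axes, 72 mm from pocket to pocket, 6 mm walls between.
- pocket2 (a point): Centre of the floor of a square pocket, 66 by 66 mm, 12 mm deep, sides along the insert's axes, 72 mm from pocket to pocket, 6 mm walls between.
- pocket3 (a point): Centre of the floor of a square pocket, 66 by 66 mm, 12 mm deep, sides along the insert's axes, 72 mm from pocket to pocket, 6 mm walls between.
- pocket4 (a point): Centre of the floor of a square pocket, 66 by 66 mm, 12 mm deep, sides along the insert's axes, 72 mm from pocket to pocket, 6 mm walls between.
- pocket5 (a point): Centre of the floor of a square pocket, 66 by 66 mm, 12 mm deep, sides along the insert's axes, 72 mm from pocket to pocket, 6 mm walls between.
- gear0: Polished steel focus gear lying flat, hub up, about 200 g: toothed disc 60 mm across and 12 mm thick, with a round aluminium hub 26 mm across on top of it from 12 to 38 mm. Origin: centre of its underside; z up. Three to five of gear0..gear4 are on the bench, the others absent. Grip it by the hub.
- gear1: Polished steel focus gear lying flat, hub up, about 200 g: toothed disc 60 mm across and 12 mm thick, with a round aluminium hub 26 mm across on top of it from 12 to 38 mm. Origin: centre of its underside; z up. Three to five of gear0..gear4 are on the bench, the others absent. Grip it by the hub.
- gear2: Polished steel focus gear lying flat, hub up, about 200 g: toothed disc 60 mm across and 12 mm thick, with a round aluminium hub 26 mm across on top of it from 12 to 38 mm. Origin: centre of its underside; z up. Three to five of gear0..gear4 are on the bench, the others absent. Grip it by the hub.
- gear3: Polished steel focus gear lying flat, hub up, about 200 g: toothed disc 60 mm across and 12 mm thick, with a round aluminium hub 26 mm across on top of it from 12 to 38 mm. Origin: centre of its underside; z up. Three to five of gear0..gear4 are on the bench, the others absent. Grip it by the hub.
- gear4: Polished steel focus gear lying flat, hub up, about 200 g: toothed disc 60 mm across and 12 mm thick, with a round aluminium hub 26 mm across on top of it from 12 to 38 mm. Origin: centre of its underside; z up. Three to five of gear0..gear4 are on the bench, the others absent. Grip it by the hub.
- lens_cap: Black rubber lens cap, a disc 52 mm across, 18 mm high, among the gears; not a gear; a bystander. Origin: centre of its underside.
- led_lamp: Silver LED lamp module, 68 mm across, 70 mm high; a bystander. Origin: centre of its underside.
- screwdriver: Red-handled screwdriver lying flat; a bystander. Origin: its middle.
- cleaner: White cleaner bottle with a blue cap, 54 mm across, 140 mm high; a bystander. Origin: centre of its underside.
- eyepiece: Black eyepiece, 48 mm across, 66 mm high; a bystander. Origin: centre of its underside.
- grease_jar: Amber grease jar with a black cap, 60 mm across, 55 mm high; a bystander. Origin: centre of its underside.
There are look-alikes about, which are no part of the job. What is shaped like the gear0 but pink is not meant.

How it is judged:
On the way, in this order (a step that is already met when the one before it is completed fails the run):
1. the tip is down in the seam at the red dot (x of stylus in the frame of insert between 0.054 and 0.07 m and y of stylus in the frame of insert between 0.109 and 0.125 m and z of stylus in the frame of insert between 0.026 and 0.038 m and angle between stylus's own z axis and vertical below 0.35 rad), for 0.1 s.
2. the tip in the seam half-way along the first side (x of stylus in the frame of insert between -0.018 and -0.002 m and y of stylus in the frame of insert between 0.109 and 0.125 m and z of stylus in the frame of insert between 0.026 and 0.038 m and angle between stylus's own z axis and vertical below 0.35 rad), for 0.1 s.
3. the tip in the seam at the first corner (x of stylus in the frame of insert between -0.089 and -0.073 m and y of stylus in the frame of insert between 0.109 and 0.125 m and z of stylus in the frame of insert between 0.026 and 0.038 m and angle between stylus's own z axis and vertical below 0.35 rad), for 0.1 s.
4. the tip in the seam a third of the way along the long side (x of stylus in the frame of insert between -0.089 and -0.073 m and y of stylus in the frame of insert between 0.031 and 0.047 m and z of stylus in the frame of insert between 0.026 and 0.038 m and angle between stylus's own z axis and vertical below 0.35 rad), for 0.1 s.
5. the tip in the seam two thirds along the long side (x of stylus in the frame of insert between -0.089 and -0.073 m and y of stylus in the frame of insert between -0.047 and -0.031 m and z of stylus in the frame of insert between 0.026 and 0.038 m and angle between stylus's own z axis and vertical below 0.35 rad), for 0.1 s.
6. the tip in the seam at the second corner (x of stylus in the frame of insert between -0.089 and -0.073 m and y of stylus in the frame of insert between -0.125 and -0.109 m and z of stylus in the frame of insert between 0.026 and 0.038 m and angle between stylus's own z axis and vertical below 0.35 rad), for 0.1 s.
7. the tip in the seam half-way along the last side (x of stylus in the frame of insert between -0.018 and -0.002 m and y of stylus in the frame of insert between -0.125 and -0.109 m and z of stylus in the frame of insert between 0.026 and 0.038 m and angle between stylus's own z axis and vertical below 0.35 rad), for 0.1 s.
8. the tip in the seam at the blue dot, no gear loaded yet (x of stylus in the frame of insert between 0.054 and 0.07 m and y of stylus in the frame of insert between -0.125 and -0.109 m and z of stylus in the frame of insert between 0.026 and 0.038 m and angle between stylus's own z axis and vertical below 0.35 rad and height (world z) of each of gear0, gear1, gear2, gear3, gear4 below 0.02 m), for 0.1 s.
9. the stylus stands in its holder again (horizontal distance between stylus and holder below 0.009 m and height (world z) of stylus below 0.021 m and angle between stylus's own z axis and vertical below 0.1 rad), for 0.2 s.
10. every gear lies in a pocket ((horizontal distance between gear0 and pocket0 below 0.007 m or horizontal distance between gear0 and pocket1 below 0.007 m or horizontal distance between gear0 and pocket2 below 0.007 m or horizontal distance between gear0 and pocket3 below 0.007 m or horizontal distance between gear0 and pocket4 below 0.007 m or horizontal distance between gear0 and pocket5 below 0.007 m) and height (world z) of each of gear0, gear1, gear2, gear3, gear4 below 0.036 m and angle between each of gear0, gear1, gear2, gear3, gear4's own z axis and vertical below 0.1 rad and (horizontal distance between gear1 and pocket0 below 0.007 m or horizontal distance between gear1 and pocket1 below 0.007 m or horizontal distance between gear1 and pocket2 below 0.007 m or horizontal distance between gear1 and pocket3 below 0.007 m or horizontal distance between gear1 and pocket4 below 0.007 m or horizontal distance between gear1 and pocket5 below 0.007 m) and (horizontal distance between gear2 and pocket0 below 0.007 m or horizontal distance between gear2 and pocket1 below 0.007 m or horizontal distance between gear2 and pocket2 below 0.007 m or horizontal distance between gear2 and pocket3 below 0.007 m or horizontal distance between gear2 and pocket4 below 0.007 m or horizontal distance between gear2 and pocket5 below 0.007 m) and (horizontal distance between gear3 and pocket0 below 0.007 m or horizontal distance between gear3 and pocket1 below 0.007 m or horizontal distance between gear3 and pocket2 below 0.007 m or horizontal distance between gear3 and pocket3 below 0.007 m or horizontal distance between gear3 and pocket4 below 0.007 m or horizontal distance between gear3 and pocket5 below 0.007 m) and (horizontal distance between gear4 and pocket0 below 0.007 m or horizontal distance between gear4 and pocket1 below 0.007 m or horizontal distance between gear4 and pocket2 below 0.007 m or horizontal distance between gear4 and pocket3 below 0.007 m or horizontal distance between gear4 and pocket4 below 0.007 m or horizontal distance between gear4 and pocket5 below 0.007 m)), for 0.2 s.
At the end, for the whole second after the job is handed in: The stylus stands upright (within 0.1 rad) in its holder, collar down on it (within 6 mm) and within 9 mm of its axis; every gear present lies flat on the floor of a pocket, hub up, within 7 mm of the pocket's centre; all at rest and released (all of step 9 and all of step 10 and linear speed of each of gear0, gear1, gear2, gear3, gear4, stylus below 0.02 m/s); the robot touches nothing.
It fails at once if the stylus goes faster than 80 mm/s while its tip is at the bottom of the seam (horizontal distance between stylus and insert below 0.16 m and z of stylus in the frame of insert below 0.035 m and linear speed of stylus above 0.08 m/s).
It fails at once if the stylus is forced against the insert with more than 30 N (contact force between stylus and insert above 30 N).
It fails at once if a gear is dropped into the insert from a height (over 1.1 m/s) ((horizontal distance between gear0 and insert below 0.11 m and height (world z) of gear0 below 0.1 m and linear speed of gear0 above 1.1 m/s) or (horizontal distance between gear1 and insert below 0.11 m and height (world z) of gear1 below 0.1 m and linear speed of gear1 above 1.1 m/s) or (horizontal distance between gear2 and insert below 0.11 m and height (world z) of gear2 below 0.1 m and linear speed of gear2 above 1.1 m/s) or (horizontal distance between gear3 and insert below 0.11 m and height (world z) of gear3 below 0.1 m and linear speed of gear3 above 1.1 m/s) or (horizontal distance between gear4 and insert below 0.11 m and height (world z) of gear4 below 0.1 m and linear speed of gear4 above 1.1 m/s)).
It fails at once if a bystander is shoved more than 60 mm (the lens cap: 100 mm) (distance of any of led_lamp, screwdriver, cleaner, eyepiece, grease_jar from where it was at the start of the episode above 0.06 m or distance of lens_cap from where it was at the start of the episode above 0.1 m).
Of gear0, gear1, gear2, gear3, gear4 only 3 to 5 are there at a start; the rules pass over those that are not, and their reading is None.
At some moment in a run one of gear0, gear1, gear2, gear3, gear4 may be knocked a few centimetres aside while the robot is not near it.
It also fails if it takes over 208 s, if anything falls off the work surface, if the arm or the gripper's body presses on something with over 40 N, if the wrist force passes 120 N, or if a joint passes its speed limit or range.

### The arm

A 6-joint arm with a two-finger parallel gripper is mounted at the origin on the work surface. World frame = base frame: x ahead of the robot, y to its left, z up, the work surface at z = 0. Lengths are in m, angles in rad, forces in N, time in s.
With the tool pointing down it reaches from about 0.3 to 0.85 m from the base axis. Payload 4.2 kg.
Tool frame: the origin (TCP) lies midway between the tips of the shut fingers; the grasp point (between the pads) lies 19 mm behind it; z points along the fingers, y is the line along which they close (so a half turn about z gives the same grasp; the last joint's range is limited). The gripper opens to 91 mm and grips with 3 to 60 N. Pads are 32 mm wide; open, the fingers measure 118 mm over their backs; the gripper's body (76 mm by 178 mm) begins 60 mm behind the grasp point.
Start: joints at [1.121, 0.32, 1.565, -0, 1.257, -0.02], TCP at [0.24, 0.523, 0.189] pointing down, gripper open.
Joint ranges: [-3.11, 3.11], [-0.84, 2.01], [0.21, 2.61], [-1.34, 4.49], [0.05, 2.63], [-2.56, 2.56]. Speed limits (rad/s): [2.57, 2.57, 3.14, 3.14, 3.14, 3.14].

### API

Orientations are given as a rotation vector (axis times angle).
In Python, from plant import ctrl gives the robot as it stands. The module is installed in compiled form; this text tells all that it offers.
- The arm moves only by the shell command python3 -m pendant 'ROWS' [OPENING] [FORCE]. ROWS is JSON, a list of rows, each an object with "travel": the shift along the tool's x, y, z scaled (see below), a list of three; "rot": the turn, a rotation vector about the tool's x, y, z scaled (see below), a list of three. A call has 1 to 10 rows; each row is the pose to reach, as a shift and turn from the pose commanded when the call began, along the tool's axes at that moment; what a row does not reach only later rows make up. The controller multiplies each number of a shift by 250 mm and each number of a turn by 45 degrees. A row lasts 1/8 s, in which the tool goes at most 62.5 mm and 10.7 degrees, less where a joint would pass 70% of its speed; a pose out of reach is approached as far as the arm can. A call with a number of a shift or a turn outside -1 to 1 is refused whole. A call with a gripper value outside its range is refused whole. OPENING is the closure, from -1 (fully open) to 1 (shut), set as the call begins (- or left out, the last holds). The fingers move at their own pace and stop on an object; FORCE is the grip in N (left out, the last holds). Time passes only in rows, so rows that repeat a pose let the fingers close. It gives the time, the measured TCP pose, the force, the opening and the grip force at its end, in the units of the state.
- ctrl.get_state(): the state, without advancing time (a new reading comes with each control period).
- ctrl.snapshot(name): name is "scene" or "top" or "wrist"; returns (picture, depth): 420x560x3 uint8, red, green, blue; 420x560 float32, m along the optical axis (not along the pixel's ray), 0 where there is no reading.
- ctrl.camera_info(name): a dict with "fx", "fy", "cx", "cy" (pixels), "dist_coeffs" ([k1, k2, p1, p2, k3] as OpenCV has them; the pictures are not rectified), "R" (3x3) and "t" (3): a world point X has camera coordinates R X + t; the wrist camera has in their place "T_tool_cam" (4x4, takes a point from camera to tool coordinates, whose origin is the TCP and whose axes are the flange's). Camera axes: x right, y down, z forward; pixel columns grow to the right and rows downward; lengths in m; the calibration is good to about 2 mm. A picture is of the moment at which its call begins: read the wrist's pose just before it. camera_info takes no time and is no camera call.
- ctrl.finish_job(): hands the job in; it is judged then, once.
The state is a dict: "time_s": time; "joints": joint angles; "qd": joint speeds; "joint_efforts": joint torques, N m; "tcp_pos": TCP position; "tool_rot": TCP orientation; "ft_force": force on the tool from outside, world axes, zero at the start; "torque": the same for the moment, N m; "gripper_width": finger opening in m; "grasp_force": force on a finger pad.
Only numpy, scipy, OpenCV 4.12 (cv2) and the standard library are available. Lean on these libraries where they do the work, as an engineer would, in place of code of your own. Each camera call takes 0.05 s, during which the arm holds its last target. There are 200 camera calls.

## Working session

There is one attempt and no reset: what is moved stays moved. The work goes in short steps, Python scripts to look and compute and a shell command to move; the robot and the scene stay as the last step left them, time stands still between calls to the robot, and variables do not carry over. Pictures are saved under pics/ and viewed, at most 14 in all, crops included, and the job is handed in when it is done.

```bash
mkdir -p pics
cat > h.py <<'E'
import numpy as np, cv2
from scipy.spatial.transform import Rotation as Rn
from plant import ctrl
def snap(n,f):
    s=ctrl.get_state(); p,d=ctrl.snapshot(n); cv2.imwrite('pics/'+f+'.png',p[:,:,::-1]); np.savez('pics/'+f+'.npz',p=p,d=d,tp=s['tcp_pos'],tr=s['tool_rot']); return p,d
def load(n,f):
    z=np.load('pics/'+f+'.npz'); c=ctrl.camera_info(n)
    K=np.array([[c['fx'],0,c['cx']],[0,c['fy'],c['cy']],[0,0,1]]);D=np.array(c['dist_coeffs'])
    if n=='wrist':
        T=np.eye(4);T[:3,:3]=Rn.from_rotvec(z['tr']).as_matrix();T[:3,3]=z['tp'];T=T@np.array(c['T_tool_cam']);R=T[:3,:3].T;t=-R@T[:3,3]
    else: R=np.array(c['R']);t=np.array(c['t'])
    return z['p'],z['d'],K,D,R,t
def onz(n,f,uv,zz):
    # pixel rays cut with plane z=zz
    p,d,K,D,R,t=load(n,f); q=cv2.undistortPoints(np.array(uv,float).reshape(-1,1,2),K,D)[:,0]
    r=np.c_[q,np.ones(len(q))]@R; o=-R.T@t
    return o+r*((zz-o[2])/r[:,2])[:,None]
def cloud(n,f):
    p,d,K,D,R,t=load(n,f);h,w=d.shape;u,v=np.meshgrid(np.arange(w),np.arange(h))
    q=cv2.undistortPoints(np.stack([u,v],-1).reshape(-1,1,2).astype(float),K,D)[:,0]
    X=(np.c_[q,np.ones(len(q))]*d.reshape(-1,1)-t)@R; X[d.ravel()==0]=np.nan
    return X.reshape(h,w,3)
def go(x,y,z,yaw=None):
    """shift in tool units for going to world x,y,z (from measured)"""
    s=ctrl.get_state();R=Rn.from_rotvec(s['tool_rot']).as_matrix();print('travel',np.round(R.T@(np.array([x,y,z])-s['tcp_pos'])/0.25,4))
E
python3 - <<'E'
from h import *
s=ctrl.get_state();print(s);print(Rn.from_rotvec(s['tool_rot']).as_matrix().round(3))
snap('top','top0');snap('scene','scene0');c=ctrl.camera_info('top');print(c)
p=cv2.imread('pics/top0.png')
E
```

```text
{'time_s': 0.0, 'joints': array([ 1.12099478e+00,  3.20308514e-01,  1.56570343e+00, -2.40102642e-05,
        1.25736668e+00, -2.00287050e-02]), 'qd': array([-2.42214558e-05, -4.57067135e-05, -2.54660079e-04, -8.38238087e-04,
        3.57974116e-04,  1.10104838e-03]), 'joint_efforts': array([ 7.00469045e-04, -4.12463737e+01, -2.31970149e+01,  7.26806559e-02,
        4.56826645e-02, -1.42259423e-04]), 'tcp_pos': array([0.23936307, 0.52220119, 0.1882013 ]), 'tool_rot': array([-6.69806555e-01, -3.06895485e+00,  2.73633580e-03]), 'ft_force': array([ 0.2902139 ,  0.02743833, -0.17826787]), 'torque': array([ 0.05267099,  0.02971629, -0.02054438]), 'grasp_force': 0.0, 'gripper_width': 0.09148939200671462}
[[-0.909  0.417 -0.001]
 [ 0.417  0.909 -0.002]
 [ 0.    -0.002 -1.   ]]
{'fx': 430.8819355361793, 'fy': 430.8819355361793, 'cx': 279.892919965953, 'cy': 207.10403954967407, 'dist_coeffs': array([0.03399865, 0.        , 0.        , 0.        , 0.        ]), 'R': array([[-1.38384680e-02, -9.99902401e-01, -1.91981533e-03],
       [-9.97317896e-01,  1.39406545e-02, -7.18517437e-02],
       [ 7.18714945e-02,  9.20348123e-04, -9.97413476e-01]]), 't': array([1.25910242e-04, 5.30294832e-01, 1.35245201e+00])}
```

View pics/top0.png

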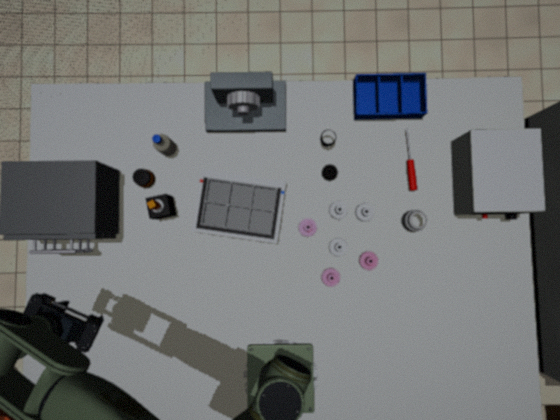

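View pics/scene0.png

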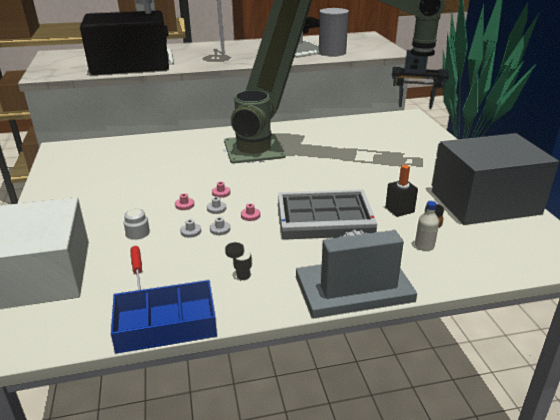

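The top view shows the insert at about (240,207), with its red dot at (203,180) and blue dot at (284,190). The holder is at (160,207). There are three grey gears, at (338,210), (365,212) and (338,246), and three pink decoys. Next I'll enlarge two areas.

Run:
```python
import cv2
p=cv2.imread('pics/top0.png')
a=cv2.resize(p[165:253,135:300],None,fx=4.8,fy=4.8,interpolation=cv2.INTER_CUBIC);cv2.imwrite('pics/c1.png',a)
from h import *
X=cloud('top','top0')
for u,v in [(160,207),(155,203),(338,210),(365,212),(338,246),(240,207),(300,290)]:print(u,v,X[v,u].round(4))
# aluminium hub tops: depth height cluster
for (u,v) in [(338,210),(365,212),(338,246)]:
    w=X[v-16:v+17,u-16:u+17].reshape(-1,3); h=w[(w[:,2]>.03)&(w[:,2]<.05)]; d=w[(w[:,2]>.007)&(w[:,2]<.02)]
    print(len(h),h.mean(0).round(4),len(d),((d.min(0)+d.max(0))/2).round(4))
w=X[190:222,143:180].reshape(-1,3)
for lo,hi in((.08,.098),(.135,.17)):
    h=w[(w[:,2]>lo)&(w[:,2]<hi)];print(len(h),h.min(0).round(4),h.max(0).round(4),cv2.minAreaRect((h[:,:2]*1000).astype(np.float32)))
```

```text
160 207 [0.5298 0.3511 0.0993]
155 203 [0.5384 0.3541 0.1407]
338 210 [ 0.5173 -0.1895  0.0366]
365 212 [ 0.5098 -0.2736  0.0377]
338 246 [ 0.4049 -0.1865  0.0387]
240 207 [0.5308 0.1178 0.0396]
300 290 [ 0.2668 -0.0674  0.0024]
53 [ 0.5189 -0.1909  0.0391] 226 [ 0.5213 -0.1931  0.0133]
61 [ 0.5107 -0.2761  0.0395] 236 [ 0.5149 -0.2741  0.0135]
55 [ 0.402  -0.1879  0.0393] 227 [ 0.4055 -0.1926  0.0134]
357 [0.4979 0.3259 0.0803] [0.5703 0.3997 0.0972] ((534.0381469726562, 363.4006042480469), (64.45221710205078, 65.00443267822266), 10.506734848022461)
64 [0.521  0.3508 0.1355] [0.5472 0.3732 0.1588] ((533.8025512695312, 362.61846923828125), (20.615079879760742, 20.13762092590332), 29.519412994384766)
```

View pics/c1.png

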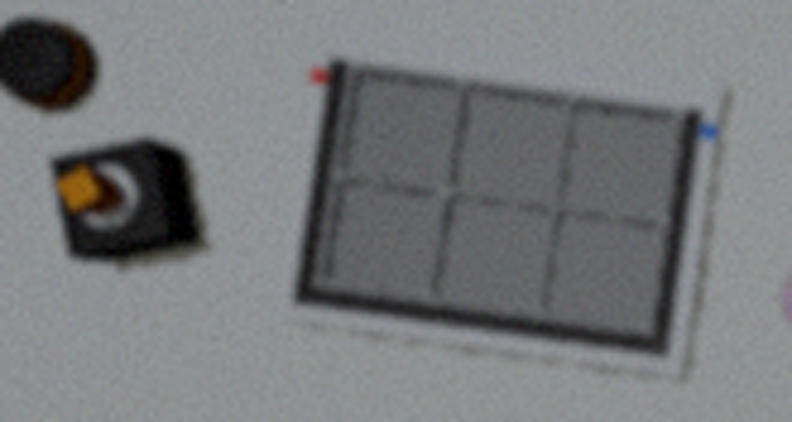

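```bash
cat >> h.py <<'E'
def fitpose(obj,w):
    obj=np.array(obj,float);w=np.array(w)[:,:2];a=obj-obj.mean(0);b=w-w.mean(0)
    th=np.arctan2((a[:,0]*b[:,1]-a[:,1]*b[:,0]).sum(),(a*b).sum());c,s=np.cos(th),np.sin(th);R=np.array([[c,-s],[s,c]])
    t=w.mean(0)-R@obj.mean(0);return th,t,(obj@R.T+t-w)
E
python3 - <<'E'
from h import *
px=np.array([(338,65),(305,297),(665,345),(697,112)])/4.8+[135,165]
W=onz('top','top0',px,.03);print(W.round(4))
th,t,r=fitpose([(.075,.117),(-.081,.117),(-.081,-.117),(.075,-.117)],W);print(np.degrees(th),t,r)
go(.49,.363,.36)
E
```

```text
[[ 0.6235  0.2276  0.03  ]
 [ 0.4707  0.2494  0.03  ]
 [ 0.436   0.014   0.03  ]
 [ 0.589  -0.0091  0.03  ]]
-8.34414094093534 [0.53278446 0.12002654] [[ 0.00043801 -0.00265944]
 [-0.00109014 -0.00183515]
 [-0.00031295  0.0020303 ]
 [ 0.00096508  0.00246429]]
travel [-1.1767 -0.1625 -0.6865]
```

```bash
python3 -m pendant '[{"travel":[0,0,-0.25],"rot":[0,0,0]},{"travel":[-0.2,0,-0.45],"rot":[0,0,0]},{"travel":[-0.4,-0.05,-0.6],"rot":[0,0,0]},{"travel":[-0.6,-0.1,-0.68],"rot":[0,0,0]},{"travel":[-0.8,-0.16,-0.68],"rot":[0,0,0]},{"travel":[-0.95,-0.16,-0.68],"rot":[0,0,0]},{"travel":[-0.95,-0.16,-0.68],"rot":[0,0,0]},{"travel":[-0.95,-0.16,-0.68],"rot":[0,0,0]},{"travel":[-0.95,-0.16,-0.68],"rot":[0,0,0]},{"travel":[-0.95,-0.16,-0.68],"rot":[0,0,0]}]' -1 20
python3 - <<'E'
from h import *
print(np.array(ctrl.camera_info('wrist')['T_tool_cam']).round(3), ctrl.camera_info('wrist')['fx'])
snap('wrist','w1');s=ctrl.get_state();print(s['tcp_pos'],Rn.from_rotvec(s['tool_rot']).as_matrix().round(3))
E
```

```text
time_s: 1.35
tcp_pos: [0.438, 0.388, 0.3592]
tool_rot: [0.668, 3.07, 0.0]
ft_force: [0.4, -0.7, -0.3]
gripper_width: 0.0913
grasp_force: 0.0
[[ 0.002 -0.966 -0.257  0.072]
 [ 1.     0.002 -0.    -0.001]
 [ 0.001 -0.257  0.966 -0.196]
 [ 0.     0.     0.     1.   ]] 338.68695330216053
[0.43810949 0.38789345 0.35923314] [[-0.91   0.415  0.   ]
 [ 0.415  0.91   0.   ]
 [-0.     0.    -1.   ]]
```

View pics/w1.png

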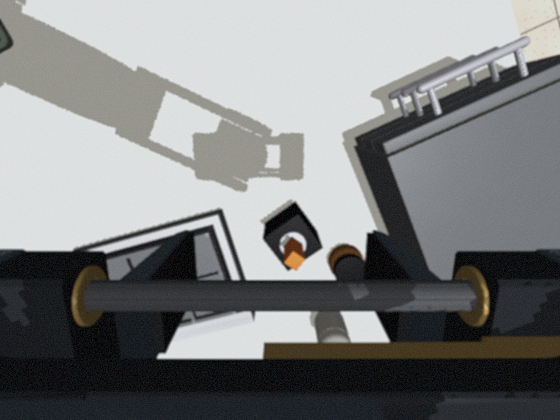

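The wrist view shows the stylus handle top at about (294,260), the collar at (291,243) and the holder's square top. The insert is partly hidden by the fingers. I'll measure the handle from depth.

Run:
```python
from h import *
X=cloud('wrist','w1');p=load('wrist','w1')[0].astype(int)
W=X[185:285,240:345];C=p[185:285,240:345]
def rep(m,l):
    h=W[m];print(l,len(h),h.mean(0).round(4),cv2.minAreaRect((h[:,:2]*1000).astype(np.float32)))
z=W[...,2];org=(C[...,0]>C[...,2]+60)
rep((z>.146)&(z<.156)&org,'handle');rep((z>.078)&(z<.097),'holder')
rep((z>.086)&(z<.096)&(C.min(-1)>120),'collar')
a=cv2.resize(p[195:285,235:345].astype(np.uint8)[:,:,::-1],None,fx=6,fy=6,interpolation=cv2.INTER_CUBIC);cv2.imwrite('pics/c2.png',a)
```

```text
handle 231 [0.5351 0.3628 0.1509] ((535.8114624023438, 362.5502014160156), (19.140474319458008, 20.040441513061523), 30.119470596313477)
holder 1386 [0.5293 0.3652 0.0861] ((536.2662353515625, 362.81207275390625), (64.37095642089844, 64.36075592041016), 11.324639320373535)
collar 237 [0.5308 0.3657 0.0908] ((540.0596313476562, 362.8947448730469), (55.33926773071289, 62.05249786376953), 11.88159465789795)
```

View pics/c2.png

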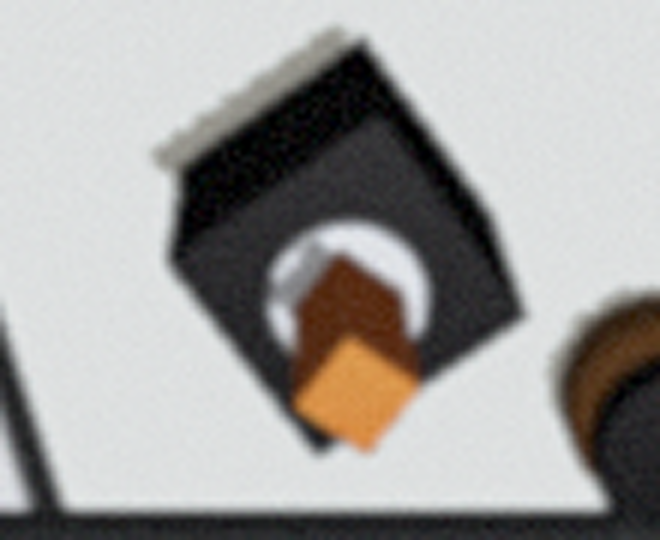

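Both views agree: handle at (0.535,0.3627), yaw about 30°, and holder yaw about 11°. Before picking the grip yaw I'll check for tall obstacles.

Run:
```python
from h import *
X=cloud('top','top0').reshape(-1,3)
X=X[np.isfinite(X[:,0])&(X[:,0]>.35)&(X[:,0]<.95)&(abs(X[:,1])<.75)]
for z in(.03,.1,.15,.18):
    q=X[X[:,2]>z]; 
    a=q[(q[:,0]>.63)&(abs(q[:,1]-.1)<.2)]; b=q[(q[:,1]>.41)]
    print(z,'micro',a.min(0).round(3) if len(a) else 0,a.max(0).round(3) if len(a) else 0,'left',b.min(0).round(3) if len(b) else 0,b.max(0).round(3)if len(b) else 0)
go(.535,.3627,.26)
```

```text
0.03 micro [ 0.63  -0.029  0.03 ] [0.939 0.242 0.179] left [0.399 0.41  0.03 ] [0.66  0.75  0.189]
0.1 micro [0.809 0.011 0.1  ] [0.914 0.19  0.179] left [0.399 0.508 0.1  ] [0.66  0.75  0.189]
0.15 micro [0.827 0.013 0.15 ] [0.914 0.19  0.179] left [0.399 0.508 0.15 ] [0.66  0.75  0.189]
0.18 micro 0 0 left [0.454 0.508 0.18 ] [0.659 0.75  0.189]
travel [-0.3944  0.0693  0.397 ]
```

```bash
python3 -m pendant '[{"travel":[-0.2,0.03,0.05],"rot":[0,0,0.2]},{"travel":[-0.394,0.069,0.15],"rot":[0,0,0.4]},{"travel":[-0.394,0.069,0.3],"rot":[0,0,0.6]},{"travel":[-0.394,0.069,0.397],"rot":[0,0,0.787]},{"travel":[-0.394,0.069,0.397],"rot":[0,0,0.787]},{"travel":[-0.394,0.069,0.397],"rot":[0,0,0.787]},{"travel":[-0.394,0.069,0.397],"rot":[0,0,0.787]}]'
python3 - <<'E'
from h import *
s=ctrl.get_state();R=Rn.from_rotvec(s['tool_rot']).as_matrix();print(s['tcp_pos'],R.round(3),np.degrees(np.arctan2(R[1,1],R[0,1])))
snap('wrist','w2');go(.535,.3627,.102)
E
```

```text
time_s: 2.28
tcp_pos: [0.536, 0.3626, 0.2616]
tool_rot: [1.569, 2.72, 0.005]
ft_force: [-0.2, 0.2, 0.3]
gripper_width: 0.0909
grasp_force: 0.0
[0.53596809 0.36263097 0.26163285] [[-0.501  0.866  0.003]
 [ 0.866  0.501  0.002]
 [ 0.     0.003 -1.   ]] 30.048790285265305
travel [ 0.0024 -0.0045  0.6376]
```

View pics/w2.png

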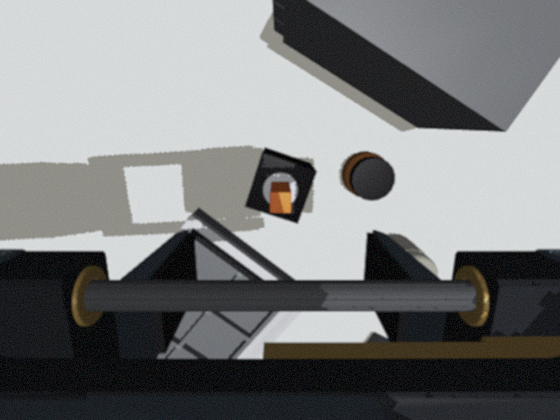

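The handle is centred between the fingers at column 281 with its faces square to them, and the jar and bottle are lower than the fingers will go. Next I'll descend and grip.

```bash
python3 -m pendant '[{"travel":[0,-0.003,0.15],"rot":[0,0,0]},{"travel":[0,-0.003,0.3],"rot":[0,0,0]},{"travel":[0,-0.003,0.42],"rot":[0,0,0]},{"travel":[0,-0.003,0.53],"rot":[0,0,0]},{"travel":[0,-0.003,0.6],"rot":[0,0,0]},{"travel":[0,-0.003,0.637],"rot":[0,0,0]},{"travel":[0,-0.003,0.637],"rot":[0,0,0]},{"travel":[0,-0.003,0.637],"rot":[0,0,0]}]'
python3 -m pendant '[{"travel":[0,0,0],"rot":[0,0,0]},{"travel":[0,0,0],"rot":[0,0,0]},{"travel":[0,0,0],"rot":[0,0,0]},{"travel":[0,0,0],"rot":[0,0,0]},{"travel":[0,0,0],"rot":[0,0,0]},{"travel":[0,0,0],"rot":[0,0,0]},{"travel":[0,0,0],"rot":[0,0,0]},{"travel":[0,0,0],"rot":[0,0,0]}]' 1 35
```

```text
time_s: 3.32
tcp_pos: [0.5356, 0.3621, 0.1017]
tool_rot: [1.571, 2.719, 0.003]
ft_force: [0.9, -0.1, 0.5]
gripper_width: 0.0911
grasp_force: 0.0
time_s: 4.32
tcp_pos: [0.5349, 0.3616, 0.1005]
tool_rot: [-1.572, -2.72, 0.0]
ft_force: [-0.3, -0.0, -1.4]
gripper_width: 0.0197
grasp_force: 35.0
```

```bash
python3 -m pendant '[{"travel":[0,0,-0.1],"rot":[0,0,0]},{"travel":[0,0,-0.25],"rot":[0,0,0]},{"travel":[0,0,-0.4],"rot":[0,0,0]},{"travel":[-0.1,-0.05,-0.55],"rot":[0,0,0]},{"travel":[-0.25,-0.15,-0.7],"rot":[0,0,0]},{"travel":[-0.45,-0.25,-0.75],"rot":[0,0,0]},{"travel":[-0.65,-0.35,-0.75],"rot":[0,0,0]},{"travel":[-0.85,-0.45,-0.75],"rot":[0,0,0]},{"travel":[-1,-0.47,-0.75],"rot":[0,0,0]},{"travel":[-1,-0.47,-0.75],"rot":[0,0,0]}]'
python3 -m pendant '[{"travel":[-0.1,0,0],"rot":[0,0,0]},{"travel":[-0.1,0,0],"rot":[0,0,0]},{"travel":[-0.1,0,0],"rot":[0,0,0]},{"travel":[-0.1,0,0],"rot":[0,0,0]}]'
python3 - <<'E'
from h import *
p,d=snap('wrist','w3');print(ctrl.get_state()['tcp_pos'])
cv2.imwrite('pics/w3b.png',cv2.resize(p[:270,40:480,::-1],None,fx=1.8,fy=1.8,interpolation=cv2.INTER_CUBIC))
E
```

```text
time_s: 5.58
tcp_pos: [0.5583, 0.084, 0.2877]
tool_rot: [-1.577, -2.717, 0.001]
ft_force: [-0.7, 0.4, -0.3]
gripper_width: 0.0196
grasp_force: 35.0
time_s: 6.08
tcp_pos: [0.57, 0.0658, 0.2881]
tool_rot: [-1.57, -2.721, -0.001]
ft_force: [-0.2, -0.7, -0.6]
gripper_width: 0.0196
grasp_force: 35.0
[0.57007069 0.06563151 0.2881405 ]
```

View pics/w3b.png

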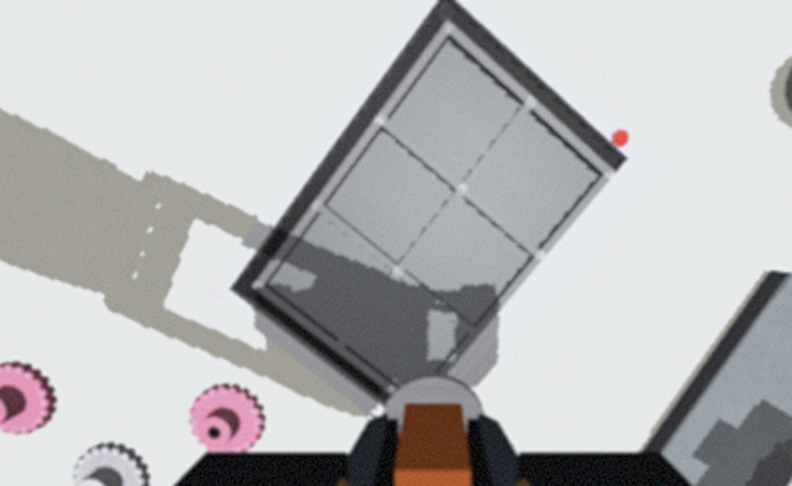

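The view shows the whole insert: corner1 at about (446,8), corner2 at (240,288) and the red dot at (620,138). The pocket-wall crossings are (460,187), (399,271), (380,121), (318,207), (530,101) and (541,255). I'll fit the insert pose from the crossings.

Run:
```python
from h import *
px=np.array([(460,187),(399,271),(380,121),(318,207),(530,101),(541,255)])/1.8+[40,0]
obj=np.array([(0,36),(0,-36),(-72,36),(-72,-36),(0,108),(72,36)])/1000
W=onz('wrist','w3',px,.042);th,t,r=fitpose(obj,W);print(np.degrees(th),t,(r*1000).round(1))
c,s=np.cos(th),np.sin(th);R=np.array([[c,-s],[s,c]])
P=np.array([(62,117),(-81,117),(-81,-117),(62,-117)])/1000@R.T+t;print(P.round(4))
# check by reprojecting floor seam points in the image
p,d,K,D,Rc,tc=load('wrist','w3')
def proj(o,z): return (cv2.projectPoints(np.c_[np.array(o)@R.T+t,np.full(len(o),z)],cv2.Rodrigues(Rc)[0],tc,K,D)[0][:,0])
im=cv2.resize(p[:270,40:480,::-1],None,fx=1.8,fy=1.8,interpolation=cv2.INTER_CUBIC)
def dr(o,z,col):
    q=((proj(np.array(o)/1000,z)-[40,0])*1.8).round().astype(int);cv2.polylines(im,[q.reshape(-1,1,2)],False,col,1)
dr([(75,111),(-75,111),(-75,-111),(75,-111)],.042,(0,0,255));dr([(75,123),(-87,123),(-87,-123),(75,-123),(75,-111)],.042,(0,255,0));dr([(75,111),(75,123)],.042,(0,255,0))
dr([(62,117),(-81,117),(-81,-117),(62,-117)],.03,(255,255,0))
cv2.imwrite('pics/w3c.png',im)
X=cloud('wrist','w3');
q=proj(P*0+np.array([(62,117),(-81,100),(-81,0),(0,-117)])/1000,.03).round().astype(int)
for u,v in q: print(u,v,X[v,u].round(4) if 0<=v<420 else 0)
```

```text
-8.143242103152621 [0.53598808 0.12014524] [[ 1.9 -0.3]
 [ 0.1 -0.3]
 [-0.9  0.4]
 [-0.7 -0.2]
 [-0.2  0.2]
 [-0.2  0.2]]
[[ 0.6139  0.2272]
 [ 0.4724  0.2474]
 [ 0.4392  0.0158]
 [ 0.5808 -0.0045]]
375 85 [0.6143 0.2268 0.0303]
277 18 [0.4694 0.2305 0.031 ]
229 87 [0.4562 0.1322 0.0307]
226 197 [0.5193 0.0049 0.0318]
```

View pics/w3c.png

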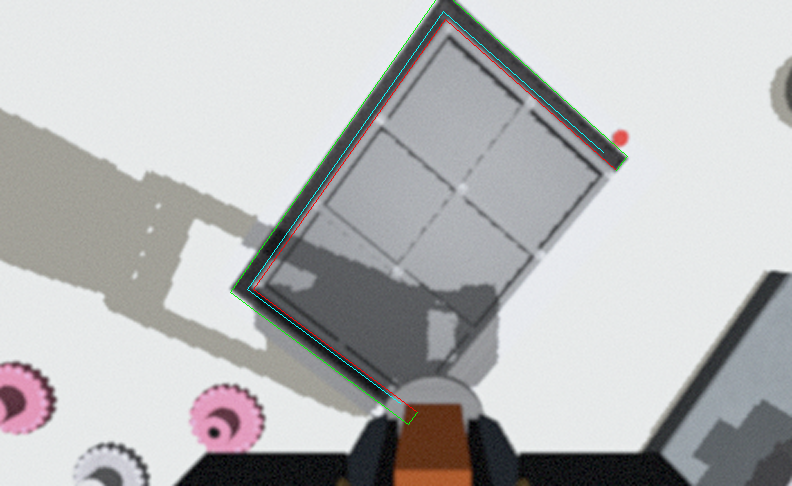

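The overlay matches the seam (green and cyan lines on the black floor), and the floor depth reads about 0.030. Next I'll check how the stylus sits relative to the tool, using the same camera and yaw.

Run:
```python
from h import *
X=cloud('wrist','w2');z_=np.load('pics/w2.npz');p=z_['p'].astype(int)
W=X[140:235,235:325];C=p[140:235,235:325];z=W[...,2]
for l,m in(('handle',(z>.146)&(z<.156)&(C[...,0]>C[...,2]+60)),('holder',(z>.080)&(z<.0885)&(C.max(-1)<90)),('collar',(z>.085)&(z<.096)&(C.min(-1)>90))):
    h=W[m];print(l,len(h),h.mean(0).round(4),cv2.minAreaRect((h[:,:2]*1000).astype(np.float32)))
q=np.load('pics/w3.npz');X3=cloud('wrist','w3');R=Rn.from_rotvec(q['tr']).as_matrix()
T=(X3-q['tp'])@R
# collar top in hand: tool z ~ collar top
m=(abs(T[...,0])<.03)&(abs(T[...,1])<.03)&(T[...,2]>.005)&(T[...,2]<.02)
c=T[m];print('collar in tool',len(c),c.min(0).round(4),c.max(0).round(4),np.median(c,0).round(4))
(_,rc)=(0,cv2.minEnclosingCircle((c[:,:2]*1000).astype(np.float32)));print(rc)
go(.6139,.2272,.165)
```

```text
handle 460 [0.5359 0.3625 0.151 ] ((536.2684326171875, 362.5201721191406), (19.733482360839844, 19.78882598876953), 29.80540657043457)
holder 2015 [0.5336 0.3658 0.0852] ((536.1193237304688, 362.20391845703125), (63.14990234375, 63.90599060058594), 11.530640602111816)
collar 495 [0.5364 0.3653 0.0903] ((542.9189453125, 363.2809143066406), (51.0762825012207, 63.59278869628906), 11.614725112915039)
collar in tool 880 [-0.0031 -0.0178  0.0051] [0.019  0.0178 0.0154] [0.0119 0.     0.0092]
((6.253169059753418, 0.024168968200683594), 17.7792911529541)
travel [0.4716 0.4751 0.4928]
```

```bash
python3 -m pendant '[{"travel":[0.15,0.15,0],"rot":[0,0,0]},{"travel":[0.3,0.3,0.1],"rot":[0,0,0]},{"travel":[0.42,0.42,0.25],"rot":[0,0,0]},{"travel":[0.47,0.475,0.4],"rot":[0,0,0]},{"travel":[0.4716,0.4751,0.49],"rot":[0,0,0]},{"travel":[0.4716,0.4751,0.49],"rot":[0,0,0]},{"travel":[0.4716,0.4751,0.49],"rot":[0,0,0]},{"travel":[0.4716,0.4751,0.49],"rot":[0,0,0]}]'
python3 -c "
from h import *
for i in range(6):
    ctrl.snapshot('top');print(ctrl.get_state()['tcp_pos'].round(4),ctrl.get_state()['ft_force'].round(1))
go(.6139,.2272,.121)"
```

```text
time_s: 7.12
tcp_pos: [0.6153, 0.2263, 0.1674]
tool_rot: [1.571, 2.718, 0.004]
ft_force: [-0.2, -0.8, -1.4]
gripper_width: 0.0198
grasp_force: 35.0
[0.6152 0.2262 0.1672] [-0.1 -0.6 -1.1]
[0.615  0.2261 0.1669] [ 0.3  0.6 -0.9]
[0.6149 0.2261 0.1667] [-0.1  0.4 -1.5]
[0.6148 0.2261 0.1664] [ 0.1  1.  -0.7]
[0.6146 0.2261 0.1661] [-0.2  0.4 -0.8]
[0.6146 0.2261 0.166 ] [-0.4  0.2 -0.7]
travel [ 0.0053 -0.0002  0.1798]
```

```bash
python3 -m pendant '[{"travel":[0.004,0,0.05],"rot":[0,0,0]},{"travel":[0.004,0,0.09],"rot":[0,0,0]},{"travel":[0.004,0,0.12],"rot":[0,0,0]},{"travel":[0.004,0,0.14],"rot":[0,0,0]},{"travel":[0.004,0,0.155],"rot":[0,0,0]},{"travel":[0.004,0,0.165],"rot":[0,0,0]},{"travel":[0.004,0,0.17],"rot":[0,0,0]},{"travel":[0.004,0,0.17],"rot":[0,0,0]},{"travel":[0.004,0,0.17],"rot":[0,0,0]},{"travel":[0.004,0,0.17],"rot":[0,0,0]}]'
python3 -c "
from h import *
for i in range(4):
    ctrl.snapshot('top')
print(ctrl.get_state()['tcp_pos'].round(4),ctrl.get_state()['ft_force'].round(1))
go(.6139,.2272,.119)"
```

```text
time_s: 8.68
tcp_pos: [0.6141, 0.2271, 0.1232]
tool_rot: [1.572, 2.72, 0.001]
ft_force: [0.5, 0.7, -0.8]
gripper_width: 0.0198
grasp_force: 35.0
[0.614  0.227  0.1231] [ 0.2 -0.3 -1.5]
travel [0.0007 0.     0.0164]
```

```bash
python3 -m pendant '[{"travel":[0,0,0.004],"rot":[0,0,0]},{"travel":[0,0,0.008],"rot":[0,0,0]},{"travel":[0,0,0.012],"rot":[0,0,0]},{"travel":[0,0,0.015],"rot":[0,0,0]},{"travel":[0,0,0.018],"rot":[0,0,0]},{"travel":[0,0,0.018],"rot":[0,0,0]},{"travel":[0,0,0.018],"rot":[0,0,0]},{"travel":[0,0,0.018],"rot":[0,0,0]}]'
python3 -m pendant '[{"travel":[0,0,0.002],"rot":[0,0,0]},{"travel":[0,0,0.004],"rot":[0,0,0]},{"travel":[0,0,0.004],"rot":[0,0,0]},{"travel":[0,0,0.004],"rot":[0,0,0]},{"travel":[0,0,0.004],"rot":[0,0,0]}]'
python3 - <<'E'
from h import *
s=ctrl.get_state();R=Rn.from_rotvec(s['tool_rot']).as_matrix()
P=np.array([(.6139,.2272),(.4724,.2474),(.4392,.0158),(.5808,-.0045)])
for i in range(3):
    d=np.r_[P[i+1]-P[i],0];print(np.linalg.norm(d),(R.T@d/.25).round(4))
go(.6139,.2272,.119)
E
```

```text
time_s: 9.88
tcp_pos: [0.614, 0.2271, 0.1186]
tool_rot: [1.572, 2.72, 0.0]
ft_force: [-0.8, -0.9, -1.6]
gripper_width: 0.0196
grasp_force: 35.0
time_s: 10.5
tcp_pos: [0.614, 0.2271, 0.1176]
tool_rot: [1.572, 2.72, 0.0]
ft_force: [0.7, 0.2, -0.8]
gripper_width: 0.0198
grasp_force: 35.0
0.14293456544866956 [ 3.527e-01 -4.500e-01 -1.000e-04]
0.23396751911323074 [-7.363e-01 -5.777e-01 -1.000e-04]
0.14304771931072513 [-3.532e-01  4.502e-01  1.000e-04]
travel [ 0.0007 -0.0001 -0.0056]
```

```bash
python3 -m pendant '[{"travel":[0.0098,-0.0125,0],"rot":[0,0,0]},{"travel":[0.0196,-0.025,0],"rot":[0,0,0]},{"travel":[0.0294,-0.0375,0],"rot":[0,0,0]},{"travel":[0.0392,-0.05,0],"rot":[0,0,0]},{"travel":[0.049,-0.0625,0],"rot":[0,0,0]},{"travel":[0.0588,-0.075,0],"rot":[0,0,0]},{"travel":[0.0686,-0.0875,0],"rot":[0,0,0]},{"travel":[0.0784,-0.1,0],"rot":[0,0,0]},{"travel":[0.0882,-0.1125,0],"rot":[0,0,0]}]'
python3 -c "
from h import *
s=ctrl.get_state();print(s['tcp_pos'],s['ft_force']);p=np.array([.6139,.2272]);u=np.array([-.1415,.0202]);u/=np.linalg.norm(u);d=s['tcp_pos'][:2]-p;print(d@u,d@[-u[1],u[0]])"
```

```text
time_s: 11.62
tcp_pos: [0.5783, 0.2322, 0.1175]
tool_rot: [-1.572, -2.72, -0.0]
ft_force: [0.2, -1.3, -1.4]
gripper_width: 0.0199
grasp_force: 35.0
[0.57832852 0.23216131 0.1175482 ] [ 0.24507842 -1.30895488 -1.37666299]
0.035915614559668484 0.00011557013070916979
```

On track to 0.1 mm, with no contact force. I'll go on to corner 1.

```bash
python3 -m pendant '[{"travel":[0.0098,-0.0125,0],"rot":[0,0,0]},{"travel":[0.0196,-0.025,0],"rot":[0,0,0]},{"travel":[0.0294,-0.0375,0],"rot":[0,0,0]},{"travel":[0.0392,-0.05,0],"rot":[0,0,0]},{"travel":[0.049,-0.0625,0],"rot":[0,0,0]},{"travel":[0.0588,-0.075,0],"rot":[0,0,0]},{"travel":[0.0686,-0.0875,0],"rot":[0,0,0]},{"travel":[0.0784,-0.1,0],"rot":[0,0,0]},{"travel":[0.0882,-0.1125,0],"rot":[0,0,0]}]' | grep -E "pos|force"
python3 -m pendant '[{"travel":[0.0098,-0.0125,0],"rot":[0,0,0]},{"travel":[0.0196,-0.025,0],"rot":[0,0,0]},{"travel":[0.0294,-0.0375,0],"rot":[0,0,0]},{"travel":[0.0392,-0.05,0],"rot":[0,0,0]},{"travel":[0.049,-0.0625,0],"rot":[0,0,0]},{"travel":[0.0588,-0.075,0],"rot":[0,0,0]},{"travel":[0.0686,-0.0875,0],"rot":[0,0,0]},{"travel":[0.0784,-0.1,0],"rot":[0,0,0]},{"travel":[0.0882,-0.1125,0],"rot":[0,0,0]}]' | grep -E "pos|force"
python3 -m pendant '[{"travel":[0.0098,-0.0125,0],"rot":[0,0,0]},{"travel":[0.0196,-0.025,0],"rot":[0,0,0]},{"travel":[0.0294,-0.0375,0],"rot":[0,0,0]},{"travel":[0.0392,-0.05,0],"rot":[0,0,0]},{"travel":[0.049,-0.0625,0],"rot":[0,0,0]},{"travel":[0.0588,-0.075,0],"rot":[0,0,0]},{"travel":[0.0686,-0.0875,0],"rot":[0,0,0]},{"travel":[0.0784,-0.1,0],"rot":[0,0,0]},{"travel":[0.088,-0.112,0],"rot":[0,0,0]},{"travel":[0.088,-0.112,0],"rot":[0,0,0]}]' | grep -E "pos|force"
python3 -m pendant '[{"travel":[0,0,0],"rot":[0,0,0]},{"travel":[0,0,0],"rot":[0,0,0]},{"travel":[0,0,0],"rot":[0,0,0]}]' | grep -E "pos|force"
python3 -c "
from h import *
go(.4392,.0158,.1175)"
```

```text
tcp_pos: [0.5429, 0.2372, 0.1176]
ft_force: [0.5, 0.3, -1.5]
grasp_force: 35.0
tcp_pos: [0.5076, 0.2423, 0.1176]
ft_force: [0.7, -0.1, -0.8]
grasp_force: 35.0
tcp_pos: [0.4723, 0.2473, 0.1176]
ft_force: [0.0, 0.9, -1.1]
grasp_force: 35.0
tcp_pos: [0.4727, 0.2473, 0.1175]
ft_force: [-0.4, 0.3, -2.1]
grasp_force: 35.0
travel [-7.354e-01 -5.784e-01  1.000e-04]
```

```bash
python3 -m pendant '[{"travel":[-0.0123,-0.0096,0],"rot":[0,0,0]},{"travel":[-0.0245,-0.0193,0],"rot":[0,0,0]},{"travel":[-0.0368,-0.0289,0],"rot":[0,0,0]},{"travel":[-0.0491,-0.0385,0],"rot":[0,0,0]},{"travel":[-0.0614,-0.0482,0],"rot":[0,0,0]},{"travel":[-0.0736,-0.0578,0],"rot":[0,0,0]},{"travel":[-0.0859,-0.0674,0],"rot":[0,0,0]},{"travel":[-0.0982,-0.077,0],"rot":[0,0,0]},{"travel":[-0.1104,-0.0867,0],"rot":[0,0,0]},{"travel":[-0.1227,-0.0963,0],"rot":[0,0,0]}]' | grep -E "pos|force"
python3 -m pendant '[{"travel":[-0.0123,-0.0096,0],"rot":[0,0,0]},{"travel":[-0.0245,-0.0193,0],"rot":[0,0,0]},{"travel":[-0.0368,-0.0289,0],"rot":[0,0,0]},{"travel":[-0.0491,-0.0385,0],"rot":[0,0,0]},{"travel":[-0.0614,-0.0482,0],"rot":[0,0,0]},{"travel":[-0.0736,-0.0578,0],"rot":[0,0,0]},{"travel":[-0.0859,-0.0674,0],"rot":[0,0,0]},{"travel":[-0.0982,-0.077,0],"rot":[0,0,0]},{"travel":[-0.1104,-0.0867,0],"rot":[0,0,0]},{"travel":[-0.1227,-0.0963,0],"rot":[0,0,0]}]' | grep -E "pos|force"
python3 -m pendant '[{"travel":[-0.0123,-0.0096,0],"rot":[0,0,0]},{"travel":[-0.0245,-0.0193,0],"rot":[0,0,0]},{"travel":[-0.0368,-0.0289,0],"rot":[0,0,0]},{"travel":[-0.0491,-0.0385,0],"rot":[0,0,0]},{"travel":[-0.0614,-0.0482,0],"rot":[0,0,0]},{"travel":[-0.0736,-0.0578,0],"rot":[0,0,0]},{"travel":[-0.0859,-0.0674,0],"rot":[0,0,0]},{"travel":[-0.0982,-0.077,0],"rot":[0,0,0]},{"travel":[-0.1104,-0.0867,0],"rot":[0,0,0]},{"travel":[-0.1227,-0.0963,0],"rot":[0,0,0]}]' | grep -E "pos|force"
python3 -c "
from h import *
go(.4392,.0158,.1175)"
```

```text
tcp_pos: [0.467, 0.2085, 0.1176]
ft_force: [-0.0, -1.0, -1.0]
grasp_force: 35.0
tcp_pos: [0.4615, 0.1698, 0.1176]
ft_force: [-0.5, -0.8, -0.7]
grasp_force: 35.0
tcp_pos: [0.456, 0.1313, 0.1176]
ft_force: [0.1, -0.7, -1.5]
grasp_force: 35.0
travel [-3.667e-01 -2.887e-01  2.000e-04]
```

```bash
python3 -m pendant '[{"travel":[-0.0123,-0.0096,0],"rot":[0,0,0]},{"travel":[-0.0245,-0.0193,0],"rot":[0,0,0]},{"travel":[-0.0368,-0.0289,0],"rot":[0,0,0]},{"travel":[-0.0491,-0.0385,0],"rot":[0,0,0]},{"travel":[-0.0614,-0.0482,0],"rot":[0,0,0]},{"travel":[-0.0736,-0.0578,0],"rot":[0,0,0]},{"travel":[-0.0859,-0.0674,0],"rot":[0,0,0]},{"travel":[-0.0982,-0.077,0],"rot":[0,0,0]},{"travel":[-0.1104,-0.0867,0],"rot":[0,0,0]},{"travel":[-0.1227,-0.0963,0],"rot":[0,0,0]}]' | grep -E "pos|force"
python3 -m pendant '[{"travel":[-0.0123,-0.0096,0],"rot":[0,0,0]},{"travel":[-0.0245,-0.0193,0],"rot":[0,0,0]},{"travel":[-0.0368,-0.0289,0],"rot":[0,0,0]},{"travel":[-0.0491,-0.0385,0],"rot":[0,0,0]},{"travel":[-0.0614,-0.0482,0],"rot":[0,0,0]},{"travel":[-0.0736,-0.0578,0],"rot":[0,0,0]},{"travel":[-0.0859,-0.0674,0],"rot":[0,0,0]},{"travel":[-0.0982,-0.077,0],"rot":[0,0,0]},{"travel":[-0.1104,-0.0867,0],"rot":[0,0,0]},{"travel":[-0.1227,-0.0963,0],"rot":[0,0,0]}]' | grep -E "pos|force"
python3 -m pendant '[{"travel":[-0.0123,-0.0096,0],"rot":[0,0,0]},{"travel":[-0.0245,-0.0193,0],"rot":[0,0,0]},{"travel":[-0.0368,-0.0289,0],"rot":[0,0,0]},{"travel":[-0.0491,-0.0385,0],"rot":[0,0,0]},{"travel":[-0.0614,-0.0482,0],"rot":[0,0,0]},{"travel":[-0.0736,-0.0578,0],"rot":[0,0,0]},{"travel":[-0.0859,-0.0674,0],"rot":[0,0,0]},{"travel":[-0.0982,-0.077,0],"rot":[0,0,0]},{"travel":[-0.1104,-0.0867,0],"rot":[0,0,0]},{"travel":[-0.1227,-0.0963,0],"rot":[0,0,0]}]' | grep -E "pos|force"
python3 -m pendant '[{"travel":[0,0,0],"rot":[0,0,0]},{"travel":[0,0,0],"rot":[0,0,0]},{"travel":[0,0,0],"rot":[0,0,0]}]' | grep -E "pos|force"
python3 -c "
from h import *
go(.5808,-.0045,.1175)"
```

```text
tcp_pos: [0.4504, 0.0927, 0.1175]
ft_force: [0.1, 0.5, -1.8]
grasp_force: 35.0
tcp_pos: [0.4449, 0.0541, 0.1175]
ft_force: [-0.1, -0.6, -0.8]
grasp_force: 35.0
tcp_pos: [0.4393, 0.0155, 0.1175]
ft_force: [0.2, 0.2, -1.0]
grasp_force: 35.0
tcp_pos: [0.4394, 0.0158, 0.1175]
ft_force: [-0.2, 0.6, -1.0]
grasp_force: 35.0
travel [-3.530e-01  4.495e-01  1.000e-04]
```

```bash
python3 -m pendant '[{"travel":[-0.0098,0.0125,0],"rot":[0,0,0]},{"travel":[-0.0196,0.025,0],"rot":[0,0,0]},{"travel":[-0.0294,0.0375,0],"rot":[0,0,0]},{"travel":[-0.0392,0.05,0],"rot":[0,0,0]},{"travel":[-0.049,0.0625,0],"rot":[0,0,0]},{"travel":[-0.0588,0.075,0],"rot":[0,0,0]},{"travel":[-0.0686,0.0875,0],"rot":[0,0,0]},{"travel":[-0.0784,0.1,0],"rot":[0,0,0]},{"travel":[-0.0882,0.1125,0],"rot":[0,0,0]}]' | grep -E "pos|force"
python3 -m pendant '[{"travel":[-0.0098,0.0125,0],"rot":[0,0,0]},{"travel":[-0.0196,0.025,0],"rot":[0,0,0]},{"travel":[-0.0294,0.0375,0],"rot":[0,0,0]},{"travel":[-0.0392,0.05,0],"rot":[0,0,0]},{"travel":[-0.049,0.0625,0],"rot":[0,0,0]},{"travel":[-0.0588,0.075,0],"rot":[0,0,0]},{"travel":[-0.0686,0.0875,0],"rot":[0,0,0]},{"travel":[-0.0784,0.1,0],"rot":[0,0,0]},{"travel":[-0.0882,0.1125,0],"rot":[0,0,0]}]' | grep -E "pos|force"
python3 -m pendant '[{"travel":[-0.0098,0.0125,0],"rot":[0,0,0]},{"travel":[-0.0196,0.025,0],"rot":[0,0,0]},{"travel":[-0.0294,0.0375,0],"rot":[0,0,0]},{"travel":[-0.0392,0.05,0],"rot":[0,0,0]},{"travel":[-0.049,0.0625,0],"rot":[0,0,0]},{"travel":[-0.0588,0.075,0],"rot":[0,0,0]},{"travel":[-0.0686,0.0875,0],"rot":[0,0,0]},{"travel":[-0.0784,0.1,0],"rot":[0,0,0]},{"travel":[-0.0882,0.1125,0],"rot":[0,0,0]}]' | grep -E "pos|force"
python3 -m pendant '[{"travel":[-0.0098,0.0125,0],"rot":[0,0,0]},{"travel":[-0.0196,0.025,0],"rot":[0,0,0]},{"travel":[-0.0294,0.0375,0],"rot":[0,0,0]},{"travel":[-0.0392,0.05,0],"rot":[0,0,0]},{"travel":[-0.049,0.0625,0],"rot":[0,0,0]},{"travel":[-0.0588,0.075,0],"rot":[0,0,0]},{"travel":[-0.0686,0.0875,0],"rot":[0,0,0]},{"travel":[-0.0784,0.1,0],"rot":[0,0,0]},{"travel":[-0.0882,0.1125,0],"rot":[0,0,0]}]' | grep -E "pos|force"
python3 -m pendant '[{"travel":[0,0,0],"rot":[0,0,0]},{"travel":[0,0,0],"rot":[0,0,0]},{"travel":[0,0,0],"rot":[0,0,0]},{"travel":[0,0,0],"rot":[0,0,0]}]'
python3 -c "
from h import *
go(.5360,.3622,.24)"
```

```text
tcp_pos: [0.475, 0.0106, 0.1175]
ft_force: [0.2, 0.0, -0.8]
grasp_force: 35.0
tcp_pos: [0.5103, 0.0056, 0.1175]
ft_force: [-0.6, 0.4, -0.8]
grasp_force: 35.0
tcp_pos: [0.5457, 0.0005, 0.1175]
ft_force: [0.4, -1.1, -1.2]
grasp_force: 35.0
tcp_pos: [0.5811, -0.0046, 0.1175]
ft_force: [0.2, 0.3, -1.3]
grasp_force: 35.0
time_s: 28.38
tcp_pos: [0.5808, -0.0045, 0.1176]
tool_rot: [-1.572, -2.72, -0.0]
ft_force: [-0.6, 0.3, -0.5]
gripper_width: 0.0202
grasp_force: 35.0
travel [ 1.3603  0.5773 -0.4896]
```

The stroke is complete with no contact force. Now I'll lift, slowly at first, and take the stylus back to the holder.

```bash
python3 -m pendant '[{"travel":[0,0,-0.015],"rot":[0,0,0]},{"travel":[0,0,-0.035],"rot":[0,0,0]},{"travel":[0,0,-0.07],"rot":[0,0,0]},{"travel":[0,0,-0.2],"rot":[0,0,0]},{"travel":[0,0,-0.35],"rot":[0,0,0]},{"travel":[0.1,0.05,-0.45],"rot":[0,0,0]},{"travel":[0.3,0.13,-0.49],"rot":[0,0,0]},{"travel":[0.5,0.21,-0.49],"rot":[0,0,0]},{"travel":[0.7,0.3,-0.49],"rot":[0,0,0]},{"travel":[0.9,0.38,-0.49],"rot":[0,0,0]}]'|grep pos
python3 -m pendant '[{"travel":[0.2,0.08,0],"rot":[0,0,0]},{"travel":[0.35,0.15,0],"rot":[0,0,0]},{"travel":[0.44,0.19,0],"rot":[0,0,0]},{"travel":[0.46,0.197,0],"rot":[0,0,0]},{"travel":[0.46,0.197,0],"rot":[0,0,0]},{"travel":[0.46,0.197,0],"rot":[0,0,0]},{"travel":[0.46,0.197,0],"rot":[0,0,0]},{"travel":[0.46,0.197,0],"rot":[0,0,0]}]'
python3 -m pendant '[{"travel":[0,0,0],"rot":[0,0,0]},{"travel":[0,0,0],"rot":[0,0,0]},{"travel":[0,0,0],"rot":[0,0,0]},{"travel":[0,0,0],"rot":[0,0,0]}]'|grep pos
python3 -c "
from h import *
go(.5360,.3622,.104)"
```

```text
tcp_pos: [0.5506, 0.2396, 0.2409]
time_s: 30.62
tcp_pos: [0.5363, 0.3614, 0.2403]
tool_rot: [1.573, 2.719, 0.0]
ft_force: [0.5, 1.1, -0.9]
gripper_width: 0.0196
grasp_force: 35.0
tcp_pos: [0.536, 0.3621, 0.24]
travel [4.000e-04 2.000e-04 5.441e-01]
```

```bash
python3 -m pendant '[{"travel":[0,0,0.08],"rot":[0,0,0]},{"travel":[0,0,0.16],"rot":[0,0,0]},{"travel":[0,0,0.24],"rot":[0,0,0]},{"travel":[0,0,0.32],"rot":[0,0,0]},{"travel":[0,0,0.4],"rot":[0,0,0]},{"travel":[0,0,0.46],"rot":[0,0,0]},{"travel":[0,0,0.51],"rot":[0,0,0]},{"travel":[0,0,0.535],"rot":[0,0,0]},{"travel":[0,0,0.544],"rot":[0,0,0]},{"travel":[0,0,0.544],"rot":[0,0,0]}]'|grep -E 'pos|ft'
python3 -m pendant '[{"travel":[0,0,0.003],"rot":[0,0,0]},{"travel":[0,0,0.006],"rot":[0,0,0]},{"travel":[0,0,0.008],"rot":[0,0,0]},{"travel":[0,0,0.008],"rot":[0,0,0]},{"travel":[0,0,0.008],"rot":[0,0,0]},{"travel":[0,0,0.008],"rot":[0,0,0]},{"travel":[0,0,0.008],"rot":[0,0,0]}]'|grep -E 'pos|ft'
```

```text
tcp_pos: [0.5363, 0.3623, 0.1045]
ft_force: [0.2, -0.6, -0.6]
tcp_pos: [0.5361, 0.3621, 0.1021]
ft_force: [0.7, 0.7, -1.1]
```

```bash
python3 -m pendant '[{"travel":[0,0,0.002],"rot":[0,0,0]},{"travel":[0,0,0.004],"rot":[0,0,0]},{"travel":[0,0,0.004],"rot":[0,0,0]},{"travel":[0,0,0.004],"rot":[0,0,0]}]'|grep -E 'pos|ft'
python3 -m pendant '[{"travel":[0,0,0],"rot":[0,0,0]},{"travel":[0,0,0],"rot":[0,0,0]},{"travel":[0,0,0],"rot":[0,0,0]},{"travel":[0,0,0],"rot":[0,0,0]},{"travel":[0,0,0],"rot":[0,0,0]},{"travel":[0,0,0],"rot":[0,0,0]},{"travel":[0,0,0],"rot":[0,0,0]},{"travel":[0,0,0],"rot":[0,0,0]}]' -1
python3 -m pendant '[{"travel":[0,0,-0.1],"rot":[0,0,0]},{"travel":[0,0,-0.25],"rot":[0,0,0]},{"travel":[0,0,-0.45],"rot":[0,0,0]},{"travel":[0,0,-0.65],"rot":[0,0,0]},{"travel":[-0.1,0,-0.8],"rot":[0,0,-0.2]},{"travel":[-0.2,0,-0.85],"rot":[0,0,-0.4]},{"travel":[-0.2,0,-0.85],"rot":[0,0,-0.6]},{"travel":[-0.2,0,-0.85],"rot":[0,0,-0.787]},{"travel":[-0.2,0,-0.85],"rot":[0,0,-0.787]},{"travel":[-0.2,0,-0.85],"rot":[0,0,-0.787]}]' -1
python3 - <<'E'
from h import *
snap('wrist','w4');X=cloud('wrist','w4');p=np.load('pics/w4.npz')['p'].astype(int);z=X[...,2]
for l,m in(('handle',(z>.143)&(z<.156)&(p[...,0]>p[...,2]+60)),('collar',(z>.087)&(z<.096)&(abs(X[...,0]-.536)<.03)&(abs(X[...,1]-.362)<.03)&(p.min(-1)>90))):
    h=X[m];print(l,len(h),h.mean(0).round(4) if len(h) else 0,np.median(h,0) if len(h) else 0)
s=ctrl.get_state();print(s['tcp_pos'],Rn.from_rotvec(s['tool_rot']).as_matrix().round(3))
E
```

```text
tcp_pos: [0.5361, 0.3621, 0.1011]
ft_force: [-0.3, 0.1, -0.8]
time_s: 34.75
tcp_pos: [0.536, 0.3621, 0.1011]
tool_rot: [-1.572, -2.72, -0.0]
ft_force: [0.3, 0.8, -0.2]
gripper_width: 0.0908
grasp_force: 0.0
time_s: 36.0
tcp_pos: [0.561, 0.3188, 0.3135]
tool_rot: [-0.673, -3.069, -0.0]
ft_force: [-0.9, 0.5, 0.2]
gripper_width: 0.0909
grasp_force: 0.0
handle 366 [0.5354 0.3618 0.151 ] [0.53532607 0.36186296 0.15107713]
collar 332 [0.5302 0.3601 0.0912] [0.52806478 0.35739564 0.09121308]
[0.56093234 0.31883811 0.31352791] [[-0.908  0.418 -0.   ]
 [ 0.418  0.908  0.   ]
 [ 0.    -0.    -1.   ]]
```

The stylus is back, with its handle top at z 0.151 and centred. Now I'll move over to the gears.

```bash
python3 -m pendant '[{"travel":[-0.09,-0.2,-0.05],"rot":[0,0,0]},{"travel":[-0.18,-0.4,-0.1],"rot":[0,0,0]},{"travel":[-0.27,-0.6,-0.1],"rot":[0,0,0]},{"travel":[-0.36,-0.8,-0.1],"rot":[0,0,0]},{"travel":[-0.45,-0.98,-0.1],"rot":[0,0,0]}]'|grep pos
python3 -m pendant '[{"travel":[-0.09,-0.2,0],"rot":[0,0,-0.15]},{"travel":[-0.18,-0.4,0],"rot":[0,0,-0.3]},{"travel":[-0.27,-0.6,0],"rot":[0,0,-0.45]},{"travel":[-0.36,-0.8,0],"rot":[0,0,-0.547]},{"travel":[-0.45,-0.98,0],"rot":[0,0,-0.547]},{"travel":[-0.45,-0.98,0],"rot":[0,0,-0.547]},{"travel":[-0.45,-0.98,0],"rot":[0,0,-0.547]},{"travel":[-0.45,-0.98,0],"rot":[0,0,-0.547]},{"travel":[-0.45,-0.98,0],"rot":[0,0,-0.547]}]'|grep pos
python3 - <<'E'
from h import *
p,d=snap('wrist','w5');s=ctrl.get_state();print(s['tcp_pos'],s['joints'].round(2),Rn.from_rotvec(s['tool_rot']).as_matrix().round(3))
X=cloud('wrist','w5');z=X[...,2];m=((z>.034)&(z<.044)).astype(np.uint8)
n,lab,st,ce=cv2.connectedComponentsWithStats(m)
for i in range(1,n):
    if st[i,4]>60:
        h=X[lab==i];print(ce[i].round(),st[i,4],h.mean(0).round(4),cv2.minEnclosingCircle((h[:,:2]*1000).astype(np.float32)),np.median(p[lab==i],0))
E
```

```text
tcp_pos: [0.5609, 0.0474, 0.3388]
tcp_pos: [0.5615, -0.2192, 0.3389]
[ 0.56150443 -0.21940572  0.33884186] [-0.39  0.32  1.2   0.    1.62 -1.96] [[-1.    -0.001  0.   ]
 [-0.001  1.    -0.   ]
 [-0.    -0.    -1.   ]]
[231.  20.] 335 [ 0.3586 -0.2858  0.0381] ((358.1968078613281, -285.98931884765625), 12.82260513305664) [191. 140. 169.]
[302.  57.] 305 [ 0.4032 -0.1918  0.0381] ((402.88751220703125, -191.70025634765625), 12.887979507446289) [147. 149. 153.]
[484. 155.] 8681 [0.5367 0.0747 0.0412] ((532.7897338867188, 105.82212829589844), 155.8891143798828) [158. 160. 168.]
[153. 117.] 119 [ 0.4831 -0.4002  0.039 ] ((482.86285400390625, -415.67938232421875), 31.567167282104492) [66. 66. 68.]
[369. 106.] 279 [ 0.4662 -0.0959  0.038 ] ((465.95635986328125, -95.61210632324219), 12.98702335357666) [190. 149. 177.]
[ 52. 191.] 537 [ 0.5902 -0.5615  0.039 ] ((592.686279296875, -562.550537109375), 92.42650604248047) [70. 71. 69.]
[240. 139.] 258 [ 0.5131 -0.2775  0.0383] ((513.1444091796875, -277.615966796875), 12.769203186035156) [124. 125. 128.]
[299. 145.] 249 [ 0.5206 -0.1939  0.0381] ((520.869140625, -193.77279663085938), 12.85472297668457) [125. 126. 129.]
[220. 325.] 285 [ 0.8155 -0.3192  0.0392] ((815.9571533203125, -318.8048095703125), 67.74087524414062) [11. 26. 57.]
```

View pics/w5.png

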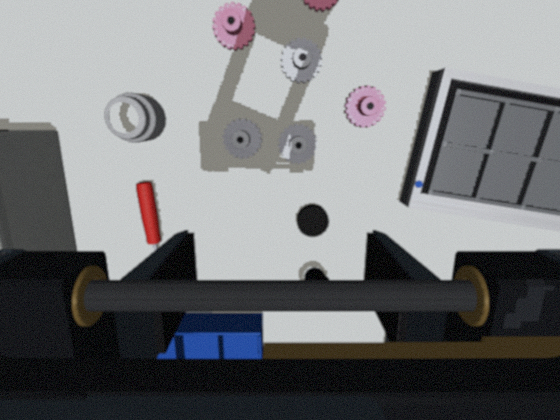

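Grey gears are at (240,139), (299,145) and (302,57), with the pink ones alongside. Hub tops measure z 0.038 and radius 12.9 mm, which match. I'll start with the gear at (0.5208,-0.1938), fingers half open.

```bash
python3 -m pendant '[{"travel":[0.05,0.03,0.2],"rot":[0,0,0]},{"travel":[0.1,0.06,0.4],"rot":[0,0,0]},{"travel":[0.163,0.102,0.6],"rot":[0,0,0]},{"travel":[0.163,0.102,0.8],"rot":[0,0,0]},{"travel":[0.163,0.102,0.95],"rot":[0,0,0]},{"travel":[0.163,0.102,1.0],"rot":[0,0,0]},{"travel":[0.163,0.102,1.0],"rot":[0,0,0]},{"travel":[0.163,0.102,1.0],"rot":[0,0,0]},{"travel":[0.163,0.102,1.0],"rot":[0,0,0]}]' 0
python3 - <<'E'
from h import *
p,d=snap('wrist','w6');print(ctrl.get_state()['tcp_pos'])
X=cloud('wrist','w6');z=X[...,2];m=((z>.034)&(z<.044)).astype(np.uint8)
n,lab,st,ce=cv2.connectedComponentsWithStats(m)
for i in range(1,n):
    if 200<st[i,4]<5000:
        h=X[lab==i];print(ce[i].round(),st[i,4],cv2.minEnclosingCircle((h[:,:2]*1000).astype(np.float32)))
go(.5208,-.1938,.017)
E
```

```text
time_s: 38.98
tcp_pos: [0.5217, -0.1953, 0.09]
tool_rot: [0.0, 3.139, -0.002]
ft_force: [0.2, 0.0, 0.3]
gripper_width: 0.0457
grasp_force: 0.0
[ 0.52145362 -0.19521885  0.08982685]
[289.  51.] 1198 ((403.080810546875, -190.34205627441406), 13.06372356414795)
[533. 200.] 3630 ((501.7060852050781, -10.381438255310059), 71.19638061523438)
[420. 146.] 1051 ((465.9970703125, -94.95977020263672), 13.104042053222656)
[  8. 174.] 610 ((487.0057373046875, -406.13531494140625), 25.59668731689453)
[551. 226.] 740 ((520.6505737304688, 9.830774307250977), 25.193571090698242)
[173. 209.] 911 ((513.1293334960938, -277.72125244140625), 13.089757919311523)
[283. 219.] 871 ((520.8116455078125, -193.96641540527344), 13.031106948852539)
[503. 320.] 551 ((605.7825317382812, -13.490728378295898), 14.793828964233398)
travel [0.0033 0.0059 0.2913]
```

```bash
python3 -m pendant '[{"travel":[0.0025,0.0045,0.08],"rot":[0,0,0]},{"travel":[0.0025,0.0045,0.16],"rot":[0,0,0]},{"travel":[0.0025,0.0045,0.22],"rot":[0,0,0]},{"travel":[0.0025,0.0045,0.27],"rot":[0,0,0]},{"travel":[0.0025,0.0045,0.297],"rot":[0,0,0]},{"travel":[0.0025,0.0045,0.297],"rot":[0,0,0]},{"travel":[0.0025,0.0045,0.297],"rot":[0,0,0]}]' 0 |grep -E 'pos|ft'
python3 -m pendant '[{"travel":[0,0,0],"rot":[0,0,0]},{"travel":[0,0,0],"rot":[0,0,0]},{"travel":[0,0,0],"rot":[0,0,0]},{"travel":[0,0,0],"rot":[0,0,0]},{"travel":[0,0,0],"rot":[0,0,0]},{"travel":[0,0,0],"rot":[0,0,0]}]' 1 35
python3 -c "
from h import *
go(.5614,.0437,.14)"
```

```text
tcp_pos: [0.5205, -0.194, 0.0148]
ft_force: [-0.4, 0.4, 0.2]
time_s: 40.65
tcp_pos: [0.52, -0.1938, 0.0143]
tool_rot: [0.0, 3.142, 0.0]
ft_force: [0.2, -0.1, 0.9]
gripper_width: 0.0005
grasp_force: 0.0
travel [-0.1654  0.95   -0.5029]
```

The fingers shut on nothing, so the gear may have been knocked. I'll lift and look.

```bash
python3 -m pendant '[{"travel":[0,0,-0.2],"rot":[0,0,0]},{"travel":[0,0,-0.4],"rot":[0,0,0]},{"travel":[0,0,-0.6],"rot":[0,0,0]},{"travel":[0,0,-0.6],"rot":[0,0,0]},{"travel":[0,0,-0.6],"rot":[0,0,0]},{"travel":[0,0,-0.6],"rot":[0,0,0]}]' |grep -E 'pos|ft'
cat >> h.py <<'E'
def hubs(f):
    p,d=snap('wrist',f);X=cloud('wrist',f);z=X[...,2];m=((z>.034)&(z<.044)).astype(np.uint8)
    n,lab,st,ce=cv2.connectedComponentsWithStats(m)
    for i in range(1,n):
        if 100<st[i,4]<3000:
            h=X[lab==i];(c,r)=cv2.minEnclosingCircle((h[:,:2]*1000).astype(np.float32))
            if r<16: print(ce[i].round(),np.round(c,1),round(r,1),np.median(p[lab==i],0))
E
python3 - <<'E'
from h import *
hubs('w7');print(ctrl.get_state()['tcp_pos'])
E
```

```text
tcp_pos: [0.5189, -0.1933, 0.1625]
ft_force: [0.1, 0.0, -0.1]
[173.  17.] [ 358.6 -285.9] 12.9 [194. 135. 164.]
[284.  72.] [ 403.2 -190.8] 12.9 [200. 203. 209.]
[386. 145.] [466.  -95.2] 13.0 [195. 147. 176.]
[194. 194.] [ 513.3 -277.3] 13.1 [119. 120. 122.]
[281. 201.] [ 520.7 -193.8] 12.8 [122. 123. 125.]
[ 0.51907067 -0.19340639  0.1625715 ]
```

View pics/w7.png

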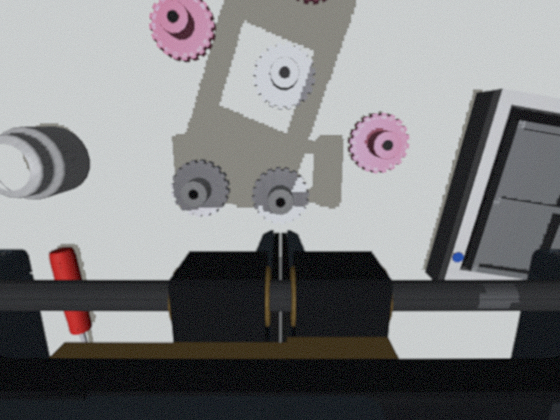

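The gear hasn't moved, at (281,201) → (520.7,-193.8) mm, yet the fingers shut beside or above it. I'll lower again with the fingers open and look from the scene camera before closing.

```bash
python3 -m pendant '[{"travel":[0,0,0],"rot":[0,0,0]},{"travel":[0,0,0],"rot":[0,0,0]},{"travel":[-0.004,-0.002,0],"rot":[0,0,0]},{"travel":[-0.004,-0.002,0.2],"rot":[0,0,0]},{"travel":[-0.004,-0.002,0.35],"rot":[0,0,0]},{"travel":[-0.004,-0.002,0.5],"rot":[0,0,0]},{"travel":[-0.004,-0.002,0.56],"rot":[0,0,0]},{"travel":[-0.004,-0.002,0.597],"rot":[0,0,0]},{"travel":[-0.004,-0.002,0.597],"rot":[0,0,0]},{"travel":[-0.004,-0.002,0.597],"rot":[0,0,0]}]' -0.1 35
python3 - <<'E'
from h import *
p,d=snap('scene','s2');c=ctrl.camera_info('scene');s=ctrl.get_state();print(s['tcp_pos'],s['gripper_width'])
_,_,K,D,R,t=load('scene','s2')
pt=lambda X:cv2.projectPoints(np.array([X],float),cv2.Rodrigues(R)[0],t,K,D)[0][0,0]
for X in((.5208,-.1938,.038),(.5208,-.1938,0),s['tcp_pos']):print(pt(X))
u,v=pt(s['tcp_pos']).astype(int);o=(max(u-70,0),max(v-70,0));print(o)
cv2.imwrite('pics/s2c.png',cv2.resize(p[o[1]:v+50,o[0]:u+70,::-1],None,fx=5,fy=5,interpolation=cv2.INTER_CUBIC)[:600])
E
```

```text
time_s: 42.7
tcp_pos: [0.522, -0.1947, 0.0162]
tool_rot: [0.0, 3.139, -0.001]
ft_force: [-0.7, 0.9, -0.7]
gripper_width: 0.0503
grasp_force: 0.0
[ 0.52191766 -0.19463641  0.01618715] 0.050299308413950646
[218.33124089 218.75473858]
[219.22081841 229.64775396]
[218.60412997 225.28462362]
(np.int64(148), np.int64(155))
```

View pics/s2c.png

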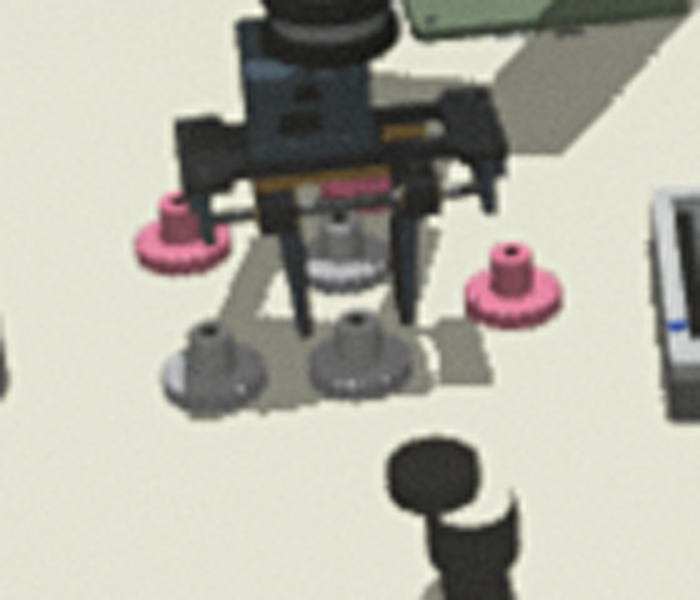

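In the scene crop the fingertips, at (305,330) and (408,320), look behind or above the hub at (357,325). I'll quantify that with scene depth.

Run:
```python
from h import *
X=cloud('scene','s2')
def blk(u0,u1,v0,v1,l):
    w=X[v0:v1,u0:u1].reshape(-1,3);print(l)
    print(w[w[:,2]>.01][:40:3].round(3).tolist())
blk(205,211,210,222,'L');blk(227,232,208,220,'R');blk(216,223,216,222,'hub')
Y=cloud('wrist','w7');q=np.load('pics/w7.npz');R=Rn.from_rotvec(q['tr']).as_matrix();T=(Y-q['tp'])@R
m=(abs(T[...,0])<.06)&(abs(T[...,1])<.02)&(T[...,2]>-.06)&(T[...,2]<.03)
c=T[m];print(len(c));k=np.argsort(-c[:,2])[:60:5];print(c[k].round(4).tolist())
```

```text
L
[[0.541, -0.228, 0.085], [0.54, -0.219, 0.083], [0.541, -0.225, 0.081], [0.538, -0.228, 0.076], [0.54, -0.22, 0.076], [0.542, -0.223, 0.075], [0.539, -0.226, 0.07], [0.542, -0.226, 0.068], [0.538, -0.226, 0.063], [0.533, -0.226, 0.056], [0.54, -0.218, 0.06], [0.536, -0.221, 0.054], [0.535, -0.221, 0.05], [0.537, -0.222, 0.048]]
R
[[0.53, -0.167, 0.076], [0.54, -0.16, 0.081], [0.541, -0.166, 0.08], [0.541, -0.157, 0.078], [0.534, -0.163, 0.072], [0.522, -0.167, 0.061], [0.532, -0.16, 0.066], [0.537, -0.166, 0.067], [0.54, -0.158, 0.068], [0.537, -0.163, 0.063], [0.518, -0.168, 0.049], [0.541, -0.161, 0.062], [0.538, -0.167, 0.058], [0.542, -0.159, 0.059]]
hub
[[0.509, -0.19, 0.04], [0.514, -0.197, 0.04], [0.513, -0.188, 0.038], [0.519, -0.2, 0.04], [0.521, -0.192, 0.041], [0.518, -0.183, 0.037], [0.525, -0.195, 0.04], [0.531, -0.187, 0.042], [0.533, -0.199, 0.042], [0.533, -0.19, 0.041], [0.528, -0.202, 0.036], [0.531, -0.193, 0.037], [0.53, -0.185, 0.035]]
880
[[0.0172, 0.0032, -0.0244], [0.0159, -0.0026, -0.0255], [0.016, 0.0011, -0.0259], [0.0162, 0.0022, -0.0264], [0.0175, 0.0053, -0.0271], [0.0177, 0.0047, -0.0276], [0.0178, -0.0046, -0.028], [0.0164, -0.0015, -0.0286], [0.0175, 0.0047, -0.0286], [0.016, 0.0026, -0.0292], [0.0161, 0.0021, -0.0293], [0.0161, 0.0006, -0.0295]]
```

All cameras agree that the real fingertips sit about 26 mm short of the reported TCP: tip z is about 0.042 while TCP z reads 0.016. That explains why the fingers closed just above the 38 mm hub. I'll lower another 21 mm and close.

```bash
python3 -m pendant '[{"travel":[0.001,0.001,0.02],"rot":[0,0,0]},{"travel":[0.002,0.002,0.04],"rot":[0,0,0]},{"travel":[0.002,0.002,0.055],"rot":[0,0,0]},{"travel":[0.002,0.002,0.07],"rot":[0,0,0]},{"travel":[0.002,0.002,0.08],"rot":[0,0,0]},{"travel":[0.002,0.002,0.08],"rot":[0,0,0]},{"travel":[0.002,0.002,0.08],"rot":[0,0,0]}]' |grep -E 'pos|ft'
python3 -m pendant '[{"travel":[0,0,0],"rot":[0,0,0]},{"travel":[0,0,0],"rot":[0,0,0]},{"travel":[0,0,0],"rot":[0,0,0]},{"travel":[0,0,0],"rot":[0,0,0]},{"travel":[0,0,0],"rot":[0,0,0]},{"travel":[0,0,0],"rot":[0,0,0]}]' 1 40
```

```text
tcp_pos: [0.5206, -0.1938, -0.0049]
ft_force: [0.3, 0.2, 0.1]
time_s: 44.38
tcp_pos: [0.5205, -0.1937, -0.0049]
tool_rot: [0.0, 3.142, 0.0]
ft_force: [0.4, 0.5, 1.0]
gripper_width: 0.025
grasp_force: 40.0
```

Gripped, with a width of 25 mm on the 26 mm hub. I'll lift, carry it to the first pocket at (0.5614,0.0437) and check from above.

```bash
python3 -m pendant '[{"travel":[0,0,-0.1],"rot":[0,0,0]},{"travel":[0,0,-0.25],"rot":[0,0,0]},{"travel":[0,0.05,-0.4],"rot":[0,0,0]},{"travel":[-0.04,0.25,-0.45],"rot":[0,0,0]},{"travel":[-0.08,0.47,-0.45],"rot":[0,0,0]},{"travel":[-0.12,0.7,-0.45],"rot":[0,0,0]},{"travel":[-0.164,0.88,-0.45],"rot":[0,0,0]},{"travel":[-0.164,0.95,-0.45],"rot":[0,0,0]},{"travel":[-0.164,0.95,-0.45],"rot":[0,0,0]},{"travel":[-0.164,0.95,-0.45],"rot":[0,0,0]}]'
python3 -m pendant '[{"travel":[0,0,0],"rot":[0,0,0]},{"travel":[0,0,0],"rot":[0,0,0]},{"travel":[0,0,0],"rot":[0,0,0]},{"travel":[0,0,0],"rot":[0,0,0]}]' |grep pos
python3 - <<'E'
from h import *
p,d=snap('wrist','w8')
X=cloud('wrist','w8');q=np.load('pics/w8.npz');R=Rn.from_rotvec(q['tr']).as_matrix();T=(X-q['tp'])@R
m=(abs(T[...,0])<.04)&(abs(T[...,1])<.04)&(T[...,2]<.0)&(T[...,2]>-.012)
c=T[m];print(len(c),c.min(0),c.max(0),cv2.minEnclosingCircle((c[:,:2]*1000).astype(np.float32)))
cv2.imwrite('pics/w8b.png',cv2.resize(p[:300,140:540,::-1],None,fx=2,fy=2,interpolation=cv2.INTER_CUBIC))
go(.5614,.0437,.025)
E
```

```text
time_s: 45.62
tcp_pos: [0.5611, 0.0423, 0.1073]
tool_rot: [-0.002, -3.141, 0.001]
ft_force: [-0.0, 0.5, -2.9]
gripper_width: 0.0251
grasp_force: 40.0
tcp_pos: [0.5616, 0.0435, 0.1076]
282 [ 0.00442759 -0.02937666 -0.01195783] [ 0.02976742  0.02882876 -0.00405547] ((6.838056564331055, -0.27394771575927734), 29.169422149658203)
travel [0.0007 0.0004 0.3302]
```

View pics/w8b.png

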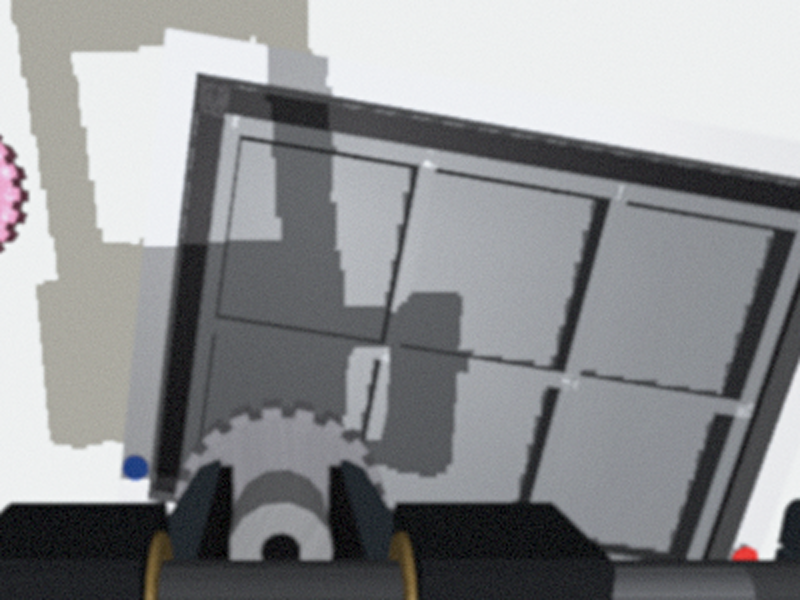

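The gear is held centrally (disc offset under 0.5 mm). Wall crossings are visible at (233,121), (429,163), (621,192), (383,353), (570,382) and (743,410), so I'll refit the insert at this yaw.

Run:
```python
from h import *
px=np.array([(233,121),(429,163),(621,192),(383,353),(570,382),(743,410)])/2+[140,0]
obj=np.array([(-72,-108),(-72,-36),(-72,36),(0,-36),(0,36),(0,108)])/1000
W=onz('wrist','w8',px,.042);th,t,r=fitpose(obj,W);print(np.degrees(th),t,(r*1000).round(1))
k=[0,2,4,5];th,t,r=fitpose(obj[k],W[k]);print(np.degrees(th),t,(r*1000).round(1))
c,s=np.cos(th),np.sin(th);R=np.array([[c,-s],[s,c]])
print((np.array([(36,-72),(36,72),(-36,0)])/1000@R.T+t).round(4))
```

```text
-9.274628173995586 [0.5355203  0.12002792] [[ 0.7 -0.5]
 [-1.7 -0.2]
 [ 0.1 -0.2]
 [-0.   2.1]
 [ 0.2 -0.9]
 [ 0.6 -0.3]]
-9.303070764778493 [0.53508009 0.12047503] [[ 0.2  0. ]
 [-0.3  0.2]
 [-0.2 -0.4]
 [ 0.2  0.2]]
[[0.559  0.0436]
 [0.5822 0.1857]
 [0.4996 0.1263]]
```

Run:
```python
from h import *
p,d,K,D,Rc,tc=load('wrist','w8')
im=cv2.resize(p[:300,140:540,::-1],None,fx=2,fy=2,interpolation=cv2.INTER_CUBIC)
for th,t,col in((-8.143,(.5360,.1201),(0,0,255)),(-9.303,(.5351,.1205),(0,255,0))):
    th=np.radians(th);R=np.array([[np.cos(th),-np.sin(th)],[np.sin(th),np.cos(th)]])
    def dr(o,z):
        o=np.array(o)/1000@R.T+np.array(t)
        q=cv2.projectPoints(np.c_[o,np.full(len(o),z)],cv2.Rodrigues(Rc)[0],tc,K,D)[0][:,0]
        cv2.polylines(im,[((q-[140,0])*2).round().astype(np.int32).reshape(-1,1,2)],False,col,1)
    dr([(75,111),(-75,111),(-75,-111),(75,-111)],.042);dr([(75,123),(-87,123),(-87,-123),(75,-123)],.042)
    for y in(-72,0,72):dr([(-69,y-33),(-3,y-33),(-3,y+33),(-69,y+33),(-69,y-33)],.042);dr([(3,y-33),(69,y-33),(69,y+33),(3,y+33),(3,y-33)],.042)
cv2.imwrite('pics/w8c.png',im)
```

```text
(no output)
```

View pics/w8c.png

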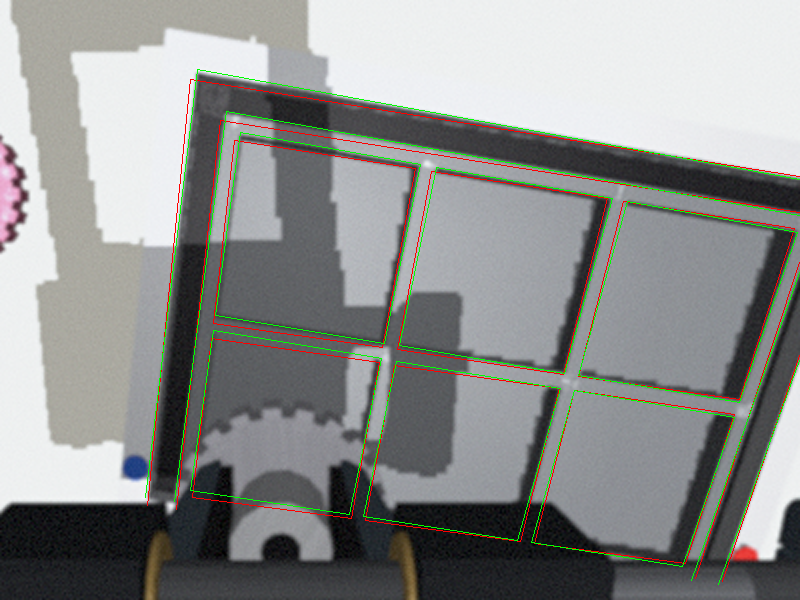

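Both fits lie within about 2 mm, so I'll use the mean: pockets at (0.560,0.0437), (0.582,0.186) and (0.500,0.1258). I'll lower gently, with a force check at the mouth.

```bash
python3 -m pendant '[{"travel":[0.006,0,0.08],"rot":[0,0,0]},{"travel":[0.006,0,0.15],"rot":[0,0,0]},{"travel":[0.006,0,0.2],"rot":[0,0,0]},{"travel":[0.006,0,0.23],"rot":[0,0,0]},{"travel":[0.006,0,0.25],"rot":[0,0,0]},{"travel":[0.006,0,0.265],"rot":[0,0,0]},{"travel":[0.006,0,0.275],"rot":[0,0,0]},{"travel":[0.006,0,0.285],"rot":[0,0,0]},{"travel":[0.006,0,0.285],"rot":[0,0,0]},{"travel":[0.006,0,0.285],"rot":[0,0,0]}]'|grep -E 'pos|ft'
python3 -m pendant '[{"travel":[0,0,0.007],"rot":[0,0,0]},{"travel":[0,0,0.013],"rot":[0,0,0]},{"travel":[0,0,0.018],"rot":[0,0,0]},{"travel":[0,0,0.018],"rot":[0,0,0]},{"travel":[0,0,0.018],"rot":[0,0,0]},{"travel":[0,0,0.018],"rot":[0,0,0]}]'|grep -E 'pos|ft'
```

```text
tcp_pos: [0.5602, 0.0437, 0.0365]
ft_force: [-0.3, -0.5, -2.8]
tcp_pos: [0.5601, 0.0437, 0.0319]
ft_force: [0.4, 0.5, -1.3]
```

```bash
python3 -m pendant '[{"travel":[0,0,0.006],"rot":[0,0,0]},{"travel":[0,0,0.012],"rot":[0,0,0]},{"travel":[0,0,0.018],"rot":[0,0,0]},{"travel":[0,0,0.022],"rot":[0,0,0]},{"travel":[0,0,0.025],"rot":[0,0,0]},{"travel":[0,0,0.025],"rot":[0,0,0]},{"travel":[0,0,0.025],"rot":[0,0,0]}]'|grep -E 'pos|ft'
python3 -m pendant '[{"travel":[0,0,0],"rot":[0,0,0]},{"travel":[0,0,0],"rot":[0,0,0]},{"travel":[0,0,0],"rot":[0,0,0]},{"travel":[0,0,0],"rot":[0,0,0]},{"travel":[0,0,0],"rot":[0,0,0]}]' -0.1
python3 -m pendant '[{"travel":[0,0,-0.05],"rot":[0,0,0]},{"travel":[0,0,-0.15],"rot":[0,0,0]},{"travel":[-0.1,0,-0.35],"rot":[0,0,0]},{"travel":[-0.25,-0.1,-0.5],"rot":[0,0,0]},{"travel":[-0.3,-0.2,-0.7],"rot":[0,0,0]},{"travel":[-0.35,-0.35,-0.85],"rot":[0,0,0]},{"travel":[-0.35,-0.45,-0.95],"rot":[0,0,0]},{"travel":[-0.35,-0.5,-1],"rot":[0,0,0]},{"travel":[-0.35,-0.5,-1],"rot":[0,0,0]},{"travel":[-0.35,-0.5,-1],"rot":[0,0,0]}]'|grep pos
python3 - <<'E'
from h import *
hubs('w9');X=cloud('wrist','w9');z=X[...,2]
m=(z>.06)&(z<.076)&(abs(X[...,0]-.56)<.06)&(abs(X[...,1]-.044)<.06);h=X[m];print('placed',len(h),h[:,2].mean(),h[:,2].std(),cv2.minEnclosingCircle((h[:,:2]*1000).astype(np.float32)))
s=ctrl.get_state();print(s['tcp_pos'],s['joints'])
E
```

```text
tcp_pos: [0.5601, 0.0437, 0.0256]
ft_force: [0.9, -0.3, -2.0]
time_s: 49.68
tcp_pos: [0.5601, 0.0437, 0.0256]
tool_rot: [0.0, 3.141, 0.0]
ft_force: [0.6, -0.2, 0.4]
gripper_width: 0.05
grasp_force: 0.0
tcp_pos: [0.6469, -0.0802, 0.2743]
[269.  26.] [466.3 -94.3] 12.9 [171.  124.5 147. ]
[115.  69.] [ 512.7 -278.4] 13.3 [202. 204. 209.]
placed 443 0.06776223338208505 0.0015628827173850876 ((555.8406982421875, 40.5774040222168), 12.97749137878418)
[ 0.64686022 -0.08014796  0.27415484] [-1.41228032e-01  4.13210757e-01  1.21135937e+00  5.59352968e-04
  1.51973959e+00 -1.71296654e+00]
```

The first gear is seated (hub top z 0.068). Next is the gear at (0.5131,-0.2777).

```bash
python3 -m pendant '[{"travel":[0.1,-0.18,0],"rot":[0,0,0]},{"travel":[0.25,-0.36,0.05],"rot":[0,0,0]},{"travel":[0.38,-0.54,0.15],"rot":[0,0,0]},{"travel":[0.5,-0.7,0.3],"rot":[0,0,0]},{"travel":[0.535,-0.79,0.5],"rot":[0,0,0]},{"travel":[0.535,-0.79,0.7],"rot":[0,0,0]},{"travel":[0.535,-0.79,0.8],"rot":[0,0,0]},{"travel":[0.535,-0.79,0.8],"rot":[0,0,0]},{"travel":[0.535,-0.79,0.8],"rot":[0,0,0]},{"travel":[0.535,-0.79,0.8],"rot":[0,0,0]}]'|grep -E 'pos|ft'
python3 -m pendant '[{"travel":[0,0,0],"rot":[0,0,0]},{"travel":[0,0,0],"rot":[0,0,0]},{"travel":[0,0,0],"rot":[0,0,0]}]'|grep -E 'pos'
python3 -c "
from h import *
hubs('w10');go(.5131,-.2777,-.005)"
```

```text
tcp_pos: [0.5148, -0.279, 0.077]
ft_force: [0.1, 0.3, 0.4]
tcp_pos: [0.5138, -0.2788, 0.0758]
[271.   2.] [ 367.9 -285.7] 8.7 [135.  80.  96.]
[419.  60.] [ 402.7 -191. ] 13.2 [218. 220. 223.]
[544. 160.] [466.2 -95.6] 13.6 [211. 138. 169.]
[283. 224.] [ 512.8 -277.9] 13.1 [131. 132. 135.]
travel [0.0027 0.0044 0.3226]
```

```bash
python3 -m pendant '[{"travel":[0.002,0.003,0.08],"rot":[0,0,0]},{"travel":[0.002,0.003,0.16],"rot":[0,0,0]},{"travel":[0.002,0.003,0.22],"rot":[0,0,0]},{"travel":[0.002,0.003,0.27],"rot":[0,0,0]},{"travel":[0.002,0.003,0.3],"rot":[0,0,0]},{"travel":[0.002,0.003,0.32],"rot":[0,0,0]},{"travel":[0.002,0.003,0.32],"rot":[0,0,0]},{"travel":[0.002,0.003,0.32],"rot":[0,0,0]}]' |grep -E 'pos|ft'
python3 -m pendant '[{"travel":[0,0,0],"rot":[0,0,0]},{"travel":[0,0,0],"rot":[0,0,0]},{"travel":[0,0,0],"rot":[0,0,0]},{"travel":[0,0,0],"rot":[0,0,0]},{"travel":[0,0,0],"rot":[0,0,0]},{"travel":[0,0,0],"rot":[0,0,0]}]' 1 40
python3 -c "
from h import *
go(.582,.186,.12)"
```

```text
tcp_pos: [0.5136, -0.2782, -0.0041]
ft_force: [1.2, -0.0, 0.3]
time_s: 54.4
tcp_pos: [0.5133, -0.2779, -0.0043]
tool_rot: [0.0, 3.141, 0.0]
ft_force: [-0.8, 1.3, 3.7]
gripper_width: 0.0251
grasp_force: 40.0
travel [-0.2744  1.8558 -0.4968]
```

```bash
python3 -m pendant '[{"travel":[0,0,-0.1],"rot":[0,0,0]},{"travel":[0,0,-0.25],"rot":[0,0,0]},{"travel":[0,0.05,-0.42],"rot":[0,0,0]},{"travel":[-0.03,0.2,-0.5],"rot":[0,0,0]},{"travel":[-0.06,0.4,-0.5],"rot":[0,0,0]},{"travel":[-0.09,0.6,-0.5],"rot":[0,0,0]},{"travel":[-0.12,0.8,-0.5],"rot":[0,0,0]},{"travel":[-0.14,1,-0.5],"rot":[0,0,0]}]'|grep pos
python3 -m pendant '[{"travel":[-0.03,0.2,0],"rot":[0,0,0]},{"travel":[-0.06,0.4,0],"rot":[0,0,0]},{"travel":[-0.09,0.6,0],"rot":[0,0,0]},{"travel":[-0.12,0.78,0],"rot":[0,0,0]},{"travel":[-0.134,0.855,0],"rot":[0,0,0]},{"travel":[-0.134,0.855,0],"rot":[0,0,0]},{"travel":[-0.134,0.855,0],"rot":[0,0,0]},{"travel":[-0.134,0.855,0],"rot":[0,0,0]},{"travel":[-0.134,0.855,0],"rot":[0,0,0]},{"travel":[-0.134,0.855,0],"rot":[0,0,0]}]'
python3 -c "
from h import *
go(.582,.186,.033)"
```

```text
tcp_pos: [0.5482, -0.0266, 0.1199]
time_s: 56.65
tcp_pos: [0.5819, 0.1851, 0.1207]
tool_rot: [0.001, 3.141, 0.0]
ft_force: [-0.1, 1.0, -1.6]
gripper_width: 0.0251
grasp_force: 40.0
travel [-0.0004  0.0034  0.3508]
```

```bash
python3 -m pendant '[{"travel":[0,0.001,0.08],"rot":[0,0,0]},{"travel":[0,0.001,0.16],"rot":[0,0,0]},{"travel":[0,0.001,0.22],"rot":[0,0,0]},{"travel":[0,0.001,0.27],"rot":[0,0,0]},{"travel":[0,0.001,0.295],"rot":[0,0,0]},{"travel":[0,0.001,0.315],"rot":[0,0,0]},{"travel":[0,0.001,0.33],"rot":[0,0,0]},{"travel":[0,0.001,0.338],"rot":[0,0,0]},{"travel":[0,0.001,0.338],"rot":[0,0,0]},{"travel":[0,0.001,0.338],"rot":[0,0,0]}]'|grep -E 'pos|ft'
python3 -m pendant '[{"travel":[0,0,0.007],"rot":[0,0,0]},{"travel":[0,0,0.013],"rot":[0,0,0]},{"travel":[0,0,0.018],"rot":[0,0,0]},{"travel":[0,0,0.018],"rot":[0,0,0]},{"travel":[0,0,0.018],"rot":[0,0,0]},{"travel":[0,0,0.018],"rot":[0,0,0]}]'|grep -E 'pos|ft'
```

```text
tcp_pos: [0.582, 0.186, 0.0363]
ft_force: [-0.3, -0.2, -1.5]
tcp_pos: [0.5819, 0.186, 0.0316]
ft_force: [0.6, 0.2, -3.0]
```

```bash
python3 -m pendant '[{"travel":[0,0,0.006],"rot":[0,0,0]},{"travel":[0,0,0.012],"rot":[0,0,0]},{"travel":[0,0,0.018],"rot":[0,0,0]},{"travel":[0,0,0.022],"rot":[0,0,0]},{"travel":[0,0,0.022],"rot":[0,0,0]},{"travel":[0,0,0.022],"rot":[0,0,0]}]'|grep -E 'pos|ft'
python3 -m pendant '[{"travel":[0,0,0],"rot":[0,0,0]},{"travel":[0,0,0],"rot":[0,0,0]},{"travel":[0,0,0],"rot":[0,0,0]},{"travel":[0,0,0],"rot":[0,0,0]},{"travel":[0,0,0],"rot":[0,0,0]}]' -0.1|grep -E 'width|ft'
python3 -m pendant '[{"travel":[0,0,-0.05],"rot":[0,0,0]},{"travel":[0,0,-0.15],"rot":[0,0,0]},{"travel":[0,0,-0.35],"rot":[0,0,0]},{"travel":[0.05,-0.2,-0.45],"rot":[0,0,0]},{"travel":[0.1,-0.4,-0.6],"rot":[0,0,0]},{"travel":[0.15,-0.6,-0.6],"rot":[0,0,0]},{"travel":[0.2,-0.8,-0.6],"rot":[0,0,0]},{"travel":[0.2,-1,-0.6],"rot":[0,0,0]}]'|grep pos
python3 -m pendant '[{"travel":[0.15,-0.2,0],"rot":[0,0,0]},{"travel":[0.3,-0.35,0],"rot":[0,0,0]},{"travel":[0.45,-0.48,0.05],"rot":[0,0,0]},{"travel":[0.5,-0.51,0.2],"rot":[0,0,0]},{"travel":[0.515,-0.51,0.35],"rot":[0,0,0]},{"travel":[0.515,-0.51,0.38],"rot":[0,0,0]},{"travel":[0.515,-0.51,0.38],"rot":[0,0,0]},{"travel":[0.515,-0.51,0.38],"rot":[0,0,0]},{"travel":[0.515,-0.51,0.38],"rot":[0,0,0]},{"travel":[0.515,-0.51,0.38],"rot":[0,0,0]}]'|grep pos
python3 -c "
from h import *
hubs('w11');go(.4030,-.1912,-.0045)"
```

```text
tcp_pos: [0.5818, 0.186, 0.0261]
ft_force: [-0.0, -0.3, -2.7]
ft_force: [-0.5, 0.4, -0.5]
gripper_width: 0.0506
tcp_pos: [0.531, -0.0655, 0.1775]
tcp_pos: [0.4035, -0.1916, 0.0816]
[321.  86.] [ 307.9 -165. ] 13.0 [190. 148. 174.]
[149. 162.] [ 358.6 -285.5] 13.0 [152.  89. 108.]
[283. 223.] [ 402.8 -190. ] 13.1 [130. 132. 135.]
travel [0.0016 0.0015 0.3436]
```

```bash
python3 -m pendant '[{"travel":[0.001,0.003,0.08],"rot":[0,0,0]},{"travel":[0.001,0.003,0.16],"rot":[0,0,0]},{"travel":[0.001,0.003,0.22],"rot":[0,0,0]},{"travel":[0.001,0.003,0.28],"rot":[0,0,0]},{"travel":[0.001,0.003,0.32],"rot":[0,0,0]},{"travel":[0.001,0.003,0.343],"rot":[0,0,0]},{"travel":[0.001,0.003,0.343],"rot":[0,0,0]},{"travel":[0.001,0.003,0.343],"rot":[0,0,0]}]' |grep -E 'pos|ft'
python3 -m pendant '[{"travel":[0,0,0],"rot":[0,0,0]},{"travel":[0,0,0],"rot":[0,0,0]},{"travel":[0,0,0],"rot":[0,0,0]},{"travel":[0,0,0],"rot":[0,0,0]},{"travel":[0,0,0],"rot":[0,0,0]},{"travel":[0,0,0],"rot":[0,0,0]}]' 1 40
python3 -c "
from h import *
go(.5,.1258,.12)"
```

```text
tcp_pos: [0.4031, -0.1909, -0.0044]
ft_force: [0.1, 0.3, -0.1]
time_s: 64.08
tcp_pos: [0.4028, -0.1906, -0.0046]
tool_rot: [0.001, 3.141, 0.0]
ft_force: [-0.1, 1.9, 4.8]
gripper_width: 0.0253
grasp_force: 40.0
travel [-0.3883  1.266  -0.4979]
```

```bash
python3 -m pendant '[{"travel":[0,0,-0.1],"rot":[0,0,0]},{"travel":[0,0,-0.25],"rot":[0,0,0]},{"travel":[0,0.05,-0.42],"rot":[0,0,0]},{"travel":[-0.06,0.2,-0.5],"rot":[0,0,0]},{"travel":[-0.12,0.4,-0.5],"rot":[0,0,0]},{"travel":[-0.18,0.6,-0.5],"rot":[0,0,0]},{"travel":[-0.25,0.8,-0.5],"rot":[0,0,0]}]'|grep pos
python3 -m pendant '[{"travel":[-0.05,0.2,0],"rot":[0,0,0]},{"travel":[-0.1,0.38,0],"rot":[0,0,0]},{"travel":[-0.138,0.466,0],"rot":[0,0,0]},{"travel":[-0.138,0.466,0],"rot":[0,0,0]},{"travel":[-0.138,0.466,0],"rot":[0,0,0]},{"travel":[-0.138,0.466,0],"rot":[0,0,0]},{"travel":[-0.138,0.466,0],"rot":[0,0,0]},{"travel":[-0.138,0.466,0],"rot":[0,0,0]}]'
python3 -c "
from h import *
go(.5,.1258,.033)"
```

```text
tcp_pos: [0.4652, 0.0105, 0.1198]
time_s: 65.95
tcp_pos: [0.4998, 0.1252, 0.1204]
tool_rot: [0.001, 3.141, 0.0]
ft_force: [-0.5, -0.1, -2.2]
gripper_width: 0.025
grasp_force: 40.0
travel [-0.0008  0.0022  0.3497]
```

```bash
python3 -m pendant '[{"travel":[0,0,0.08],"rot":[0,0,0]},{"travel":[0,0,0.16],"rot":[0,0,0]},{"travel":[0,0,0.22],"rot":[0,0,0]},{"travel":[0,0,0.27],"rot":[0,0,0]},{"travel":[0,0,0.295],"rot":[0,0,0]},{"travel":[0,0,0.315],"rot":[0,0,0]},{"travel":[0,0,0.33],"rot":[0,0,0]},{"travel":[0,0,0.338],"rot":[0,0,0]},{"travel":[0,0,0.338],"rot":[0,0,0]},{"travel":[0,0,0.338],"rot":[0,0,0]}]'|grep -E 'pos|ft'
python3 -m pendant '[{"travel":[0,0,0.007],"rot":[0,0,0]},{"travel":[0,0,0.013],"rot":[0,0,0]},{"travel":[0,0,0.018],"rot":[0,0,0]},{"travel":[0,0,0.018],"rot":[0,0,0]},{"travel":[0,0,0.018],"rot":[0,0,0]},{"travel":[0,0,0.018],"rot":[0,0,0]}]'|grep -E 'pos|ft'
```

```text
tcp_pos: [0.5, 0.1258, 0.036]
ft_force: [-0.8, 0.1, -1.5]
tcp_pos: [0.4999, 0.1257, 0.0313]
ft_force: [-0.2, -0.4, -1.9]
```

```bash
python3 -m pendant '[{"travel":[0,0,0.006],"rot":[0,0,0]},{"travel":[0,0,0.012],"rot":[0,0,0]},{"travel":[0,0,0.018],"rot":[0,0,0]},{"travel":[0,0,0.021],"rot":[0,0,0]},{"travel":[0,0,0.021],"rot":[0,0,0]},{"travel":[0,0,0.021],"rot":[0,0,0]}]'|grep -E 'pos|ft'
python3 -m pendant '[{"travel":[0,0,0],"rot":[0,0,0]},{"travel":[0,0,0],"rot":[0,0,0]},{"travel":[0,0,0],"rot":[0,0,0]},{"travel":[0,0,0],"rot":[0,0,0]},{"travel":[0,0,0],"rot":[0,0,0]}]' -0.1|grep -E 'width|ft'
python3 -m pendant '[{"travel":[0,0,-0.05],"rot":[0,0,0]},{"travel":[0,0,-0.15],"rot":[0,0,0]},{"travel":[0,0,-0.35],"rot":[0,0,0]},{"travel":[-0.1,0,-0.55],"rot":[0,0,0]},{"travel":[-0.25,0,-0.7],"rot":[0,0,0]},{"travel":[-0.4,0,-0.9],"rot":[0,0,0]},{"travel":[-0.55,0,-1],"rot":[0,0,0]},{"travel":[-0.6,0,-1],"rot":[0,0,0]},{"travel":[-0.6,0,-1],"rot":[0,0,0]},{"travel":[-0.6,0,-1],"rot":[0,0,0]}]'|grep pos
python3 -m pendant '[{"travel":[0,0,-0.1],"rot":[0,0,0]},{"travel":[0,0,-0.1],"rot":[0,0,0]},{"travel":[0,0,-0.1],"rot":[0,0,0]},{"travel":[0,0,-0.1],"rot":[0,0,0]},{"travel":[0,0,-0.1],"rot":[0,0,0]}]'|grep -E 'pos|time'
python3 - <<'E'
from h import *
p,d=snap('wrist','w12');X=cloud('wrist','w12');z=X[...,2]
m=((z>.060)&(z<.078)).astype(np.uint8);n,lab,st,ce=cv2.connectedComponentsWithStats(m)
for i in range(1,n):
    if st[i,4]>80:
        h=X[lab==i];print(ce[i].round(),h[:,2].mean().round(4),cv2.minEnclosingCircle((h[:,:2]*1000).astype(np.float32)))
h=X[(z>.143)&(z<.158)&(p[...,0].astype(int)>p[...,2].astype(int)+60)];print('handle',len(h),h.mean(0) if len(h) else 0)
snap('top','top9')
t=cv2.imread('pics/top9.png');cv2.imwrite('pics/fin.png',np.hstack([cv2.resize(p[:300,:,::-1],(500,268)),cv2.resize(t[130:290,130:440],(300,155)).copy() if 0 else np.pad(cv2.resize(t[130:290,130:440],(300,155)),((0,113),(0,0),(0,0)))]))
E
```

```text
tcp_pos: [0.4999, 0.1257, 0.0261]
ft_force: [0.9, -0.5, -1.4]
ft_force: [-0.5, 0.1, -0.3]
gripper_width: 0.0505
tcp_pos: [0.648, 0.1256, 0.2747]
time_s: 71.2
tcp_pos: [0.6495, 0.1256, 0.3003]
[280.  55.] 0.068 ((500.1506652832031, 124.46369171142578), 12.949525833129883)
[453.  92.] 0.0694 ((541.16650390625, 330.91888427734375), 31.78190803527832)
[212. 105.] 0.068 ((556.1029663085938, 41.93964767456055), 12.842166900634766)
[328. 126.] 0.068 ((581.3502197265625, 184.02471923828125), 12.963382720947266)
[438. 231.] 0.069 ((725.1837158203125, 345.83514404296875), 26.4344425201416)
[ 78. 244.] 0.0639 ((745.8427734375, -160.75640869140625), 23.947572708129883)
[310. 330.] 0.0692 ((866.1691284179688, 168.39315795898438), 19.725332260131836)
handle 520 [0.53511116 0.35972617 0.15035585]
```

View pics/fin.png

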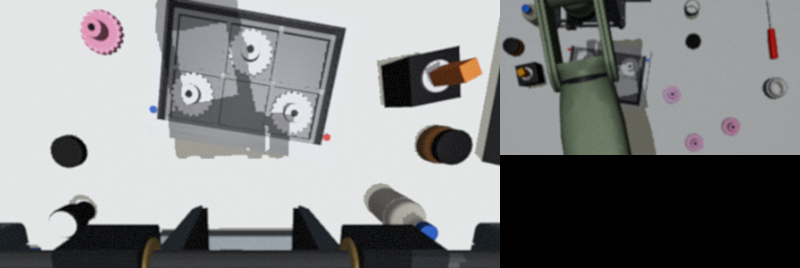

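The picture shows three gears flat in separate pockets, at (250,52), (192,93) and (292,113), with hub tops at z 0.068. The stylus is upright in its holder and only pink decoys are left on the bench, so I'm handing in.

```bash
python3 -c "
from plant import ctrl
print(ctrl.finish_job())"
```

```text
the job is handed in; nothing more can be done
None
```

I handed the job in, but the interface returned no verdict: the seam was traced in one stroke with no contact force, the stylus stands back in its holder, and the three grey gears lie flat in separate pockets.

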